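# Clamp a tube rack with a fold-out crank

### The job

The blue tube rack stands loose in the shaker's rack clamp. Swing the crank's folded handle fully upright, wind the crank clockwise until the jaw has pushed the rack onto the sprung stop and grips it firmly with about 20 N (never more than twice that), then fold the handle back down flat on the crank arm and let go. Leave everything else on the bench where it is.

Things in the scene. Friction and masses are not known exactly. Their poses are not given: they have to be found in the camera images.
- crank_axis (a point): Point on the white rack clamp's vertical crank axis, at the height of the handle's hinge pin, 147 mm above the bench. The clamp is fixed; its crank stands on a 100 x 100 mm gear housing, top 100 mm above the bench. The point's y axis points along the jaw's closing travel, from crank to rack and stop. The deck (30 mm high) spans -70 to 330 mm in y, +-115 mm in x.
- stop_zone (a point): Point on the deck in the middle of the zone where the stop is set, 261 mm from the crank axis along y, 34 mm above the bench. The black stop bar (160 mm wide) is sprung: 5 N per mm from first touch, 16 mm deep. Its setting is not measured: its untouched face lies anywhere within 11 mm before or behind this point.
- crank (a joint): Crank angle (rad), growing clockwise seen from above, closing the jaw 10 mm per rad. At 0 the arm points along crank_axis's x axis. Starts at -0.8 to 0.8, stops at -1.5 and 12; closing takes 3 to 8 rad. Holds itself by friction: idle turning pulls 6 N at the upright handle (75 mm radius), each 10 N of clamp force adds 1.3 N there, sliding the rack up to 0.6 N; halted, the pull is less.
- handle (a joint): Fold angle of the handle (rad): 0 folded flat along the arm, its tip pointing inwards over the crank axis; 1.57 upright against its stop. Stiff hinge (0.1 N m), stays where left. Starts at 0 to 0.1.
- handle_hinge (a point): Centre of the handle's horizontal hinge pin, at the outer end of the crank arm, 75 mm from the crank axis. The pin is square to the arm, between two cheeks 22 mm over all that rise 7 mm above it. The steel arm is 16 mm wide and 10 mm thick, its top 12 mm below the pin.
- handle_grip (a point): Point on the handle's centre line 55 mm from the hinge pin. The handle is a straight black plastic sleeve, 20 mm diameter, reaching from 18 to 85 mm from the pin; it spins freely on its own shaft. Folded, it lies 2 mm above the arm, and 25 mm of free height lies under the arm. The point's x axis points along the handle towards the hinge.
- jaw: Aluminium moving jaw, a bar 170 mm wide and 45 mm high; origin at the bottom middle of its pushing face. It moves only when the crank turns. The firm grip wanted is a push of 10 to 40 N of this jaw on the rack.
- rack: Blue plastic tube rack, 150 mm (its x) by 95 mm (its y) by 55 mm high, tubes standing out to 86 mm, 0.4 to 0.8 kg; origin at the centre of its underside. Stands loose on the deck 31 mm above the bench, up to 0.08 rad askew, between the jaw and the stop.
- carrier: Bystander: white curved five-place tube carrier, about 140 mm long, 80 mm high, on the bench beside the gear housing; origin under its middle.
- tipbox: Bystander: grey box with clear lid, 120 x 85 x 62 mm, beyond the clamp; origin under its centre.
- reagent: Bystander: jar 56 mm across, 100 mm high; origin under its centre.
- beaker: Bystander: glass beaker 72 mm across, 90 mm high; origin under its centre.
There are look-alikes about, which are no part of the job. Of the things that look like the rack, the middle-sized one is meant.

How it is judged:
On the way, in this order (a step that is already met when the one before it is completed fails the run):
1. the handle is swung out upright (beyond 1.4 rad) while the jaw is still clear of the rack (value of joint handle above 1.4 rad and contact force between jaw and rack below 1 N), for 0.2 s.
2. with the handle still out (beyond 1.1 rad), the jaw presses the rack with more than 10 N (value of joint handle above 1.1 rad and contact force between jaw and rack above 10 N), for 0.2 s.
3. the handle is folded back down (below 0.15 rad) (value of joint handle below 0.15 rad), for 0.2 s.
At the end, for the whole second after the job is handed in: The handle lies folded on the arm (below 0.15 rad), the jaw presses the rack onto the stop with 10 to 40 N, the rack is flat and square to the jaw (both within 0.06 rad) and everything is at rest (value of joint handle below 0.15 rad and contact force between jaw and rack between 10 and 40 N and linear speed of rack below 0.01 m/s and angle between the y axis of rack and the y axis of crank_axis, either way round below 0.06 rad and angle between rack's own z axis and vertical below 0.06 rad and velocity of joint crank between -0.05 and 0.05 rad/s); the robot touches nothing.
It fails at once if the rack is crushed: jaw force above 55 N (contact force between jaw and rack above 55 N).
It fails at once if the rack is tipped by more than 0.25 rad (angle between rack's own z axis and vertical above 0.25 rad).
It fails at once if a bystander is moved by more than 25 mm or tipped over (distance of any of carrier, tipbox, reagent, beaker from where it was at the start of the episode above 0.025 m or angle between any of carrier, tipbox, reagent, beaker's own z axis and vertical above 0.5 rad).
It also fails if it takes over 72 s, if anything falls off the work surface, if the arm or the gripper's body presses on something with over 40 N, if the wrist force passes 120 N, or if a joint passes its speed limit or range.

### The arm

A 6-joint arm with a two-finger parallel gripper is mounted at the origin on the work surface. World frame = base frame: x ahead of the robot, y to its left, z up, the work surface at z = 0. Lengths are in m, angles in rad, forces in N, time in s.
With the tool pointing down it reaches from about 0.3 to 0.775 m from the base axis. Payload 14.6 kg.
Tool frame: the origin (TCP) lies at the very end of the fingers, on their centre line; the grasp point (between the pads) lies 19 mm behind it (arm.grasp_offset is the distance from the TCP to the grasp point, in m); x points along the fingers, z is the direction in which the jaws open and shut, and the axes are right-handed (so a half turn about x gives the same grasp; the last joint's range is limited). The gripper opens to 94 mm and grips with 3 to 60 N. Pads are 16 mm wide; open, the fingers measure 119 mm over their backs; the gripper's body (75 mm by 177 mm) begins 78 mm behind the grasp point.
Start: joints at [-1.377, 0.3, 1.521, -0, 1.321, -0.067], TCP at [0.142, -0.531, 0.167] pointing down, gripper open.
Joint ranges: [-3.03, 3.03], [-0.79, 2.21], [0.23, 2.52], [-1.04, 4.18], [0, 3.07], [-2.55, 2.55]. Speed limits (rad/s): [2.22, 2.22, 2.57, 3.14, 3.14, 3.14].

### API

Orientations are given as a unit quaternion [x, y, z, w].
In Python, from rig import arm gives the robot as it stands.
- The arm moves only by the shell command python3 -m handwheel 'ROWS'. ROWS is JSON, a list of rows, each a list of 7 numbers: the shift along the tool's x, y, z in cm, then the turn, a rotation vector about the tool's x, y, z in rad, then the opening, from -1 (shut) to 1 (fully open). In form: [[x, y, z, ax, ay, az, claw], ...]. A call has 1 to 20 rows; each row shifts and turns the commanded pose from where the row before left it, along the tool's axes as they then stand; what a row does not reach is not made up. A row lasts 1/12 s, in which the tool goes at most 41.7 mm and 7.16 degrees, less where a joint would pass 70% of its speed; a pose out of reach is approached as far as the arm can. A call is refused whole if a number of a shift passes 4.17 or a number of a turn 0.125, either way. A call with a gripper value outside its range is refused whole. The fingers move at their own pace and stop on an object; the grip force is fixed at half the most. Time passes only in rows, so rows that do not move let the fingers close. It gives the time, the measured TCP pose, the force and the opening at its end, in the units of the state.
- arm.observe(): the state, without advancing time (a new reading comes with each control period).
- arm.capture(name): name is "scene" or "top" or "wrist"; returns a dict with "frame" (384x512x3 uint8, red, green, blue), "range_z" (384x512 float32, m along the optical axis (not along the pixel's ray), 0 where there is no reading), "fov_y" (degrees; the focal length in pixels is half the picture's height over the tangent of half this angle, whatever the lens; pixels are square), "cx", "cy" (the principal point, pixels), "k1" (the pictures are not rectified: a ray, as slopes to the right and down, at radius r is drawn at 1 + k1 r^2 times it, then the intrinsics apply), "R" (3x3) and "t" (3): a world point X has camera coordinates R X + t. Camera axes: x right, y down, z forward; pixel columns grow to the right and rows downward; lengths in m; the calibration is good to about 2 mm. A picture is of the moment at which its call begins.
- arm.finish_job(): hands the job in, once; it reports no verdict.
Trained networks look in the newest picture that a camera, given by its name, has taken for a name from the list of things; names that differ only in an ending like _2 or _b are one class to them, and where a whole thing is asked for, a point or a joint stands for the part that bears it (a point fixed in the world has none). Each returns a list of dicts, best first, with "score" (0 to 1); they miss things now and then, are a little off and sometimes report something else, mostly with a low value. They report only what shows in the picture. A call takes as long as a camera call. They do not tell look-alikes from the thing itself.
- arm.masks_of(camera, query): "region" (384x512 bool, what is visible of it).
- arm.mark_of(camera, query): "at" ([x, y, z] in m, in world coordinates, good to about 4 mm: a listed point, or the origin of a listed thing).
The state is a dict: "time_s": time; "qpos": joint angles; "dq": joint speeds; "effort": joint torques, N m; "ee_pos": TCP position; "orientation": TCP orientation; "force": force on the tool from outside, world axes, zero at the start; "wrist_torque": the same for the moment, N m; "opening": finger opening in m.
Only numpy, scipy, OpenCV 4.12 (cv2) and the standard library are available. Lean on these libraries where they do the work, as an engineer would, in place of code of your own. Each camera call takes 0.05 s, during which the arm holds its last target.

## Working session

There is one attempt and no reset: what is moved stays moved. The work goes in short steps, Python scripts to look and compute and a shell command to move; the robot and the scene stay as the last step left them, time stands still between calls to the robot, and variables do not carry over. Pictures are saved under pics/ and viewed, and the job is handed in when it is done.

```bash
ls; mkdir -p pics
cat > h.py <<'E'
import numpy as np, cv2
from rig import arm
def save(cam,name,c=None):
    c=c or arm.capture(cam)
    cv2.imwrite(f'pics/{name}.png',cv2.cvtColor(c['frame'],cv2.COLOR_RGB2BGR)); return c
def f(c): return c['frame'].shape[0]/2/np.tan(np.radians(c['fov_y'])/2)
def proj(c,X):
    p=c['R']@np.array(X)+c['t']; s=p[:2]/p[2]; s=s*(1+c['k1']*(s@s)); return s*f(c)+[c['cx'],c['cy']]
def unproj(c,u,v,z=None):
    d=(np.array([u,v],float)-[c['cx'],c['cy']])/f(c); s=d.copy()
    for _ in range(20): s=d/(1+c['k1']*(s@s))
    if z is None: z=c['range_z'][int(round(v)),int(round(u))]
    return c['R'].T@(np.array([s[0]*z,s[1]*z,z])-c['t'])
def cloud(c):
    v,u=np.mgrid[:384,:512]; d=np.stack([(u-c['cx'])/f(c),(v-c['cy'])/f(c)],-1); s=d.copy()
    for _ in range(20): s=d/(1+c['k1']*(s**2).sum(-1,keepdims=True))
    z=c['range_z'][...,None]; P=np.concatenate([s*z,z],-1)-c['t']
    return P@c['R']
E
python3 - <<'E'
from h import *
o=arm.observe(); print(o)
for cam in ['scene','top','wrist']:
    c=save(cam,cam+'0'); print(cam,c['fov_y'],c['t'])
    for q in ['crank_axis','stop_zone','handle_hinge','handle_grip','jaw','rack','carrier','tipbox','reagent','beaker']:
        print(q,[(np.round(m['at'],3).tolist(),round(m['score'],2),np.round(proj(c,m['at'])).tolist()) for m in arm.mark_of(cam,q)])
E
```

```text
pics
{'time_s': 0.0, 'qpos': array([-1.37657224e+00,  3.00434253e-01,  1.52155643e+00, -3.49315989e-05,
        1.32072260e+00, -6.65815462e-02]), 'dq': array([-0.00032322,  0.0015444 ,  0.00083592,  0.00015669, -0.00030652,
       -0.00075959]), 'effort': array([-3.45092318e-03, -5.31810522e+01, -3.52736306e+01,  7.06806011e-02,
        2.43765773e-02, -9.82852157e-05]), 'ee_pos': array([ 0.14176085, -0.5311041 ,  0.166317  ]), 'orientation': array([ 0.43098826,  0.56107871, -0.43048279,  0.56046799]), 'force': array([ 0.72566931, -0.12142493,  0.94926978]), 'wrist_torque': array([-0.04197654,  0.01743862,  0.01219799]), 'opening': 0.09412353402532084}
scene 44.02253687569546 [-0.35489098 -0.2366751   1.51073765]
crank_axis [([0.577, -0.159, 0.144], 0.63, [177.0, 241.0]), ([0.464, 0.405, 0.004], 0.6, [337.0, 153.0])]
stop_zone [([0.579, 0.102, 0.034], 0.81, [274.0, 218.0])]
handle_hinge [([0.648, -0.198, 0.145], 0.92, [176.0, 273.0])]
handle_grip [([0.468, 0.404, 0.001], 0.66, [337.0, 155.0]), ([0.6, -0.172, 0.154], 0.65, [176.0, 249.0])]
jaw [([0.578, -0.035, 0.03], 0.93, [228.0, 2
[... 668 characters left out ...]
e_grip [([0.592, -0.174, 0.149], 0.62, [343.0, 171.0])]
jaw [([0.581, -0.04, 0.03], 0.7, [292.0, 181.0])]
rack [([0.254, 0.265, 0.002], 0.7, [192.0, 288.0]), ([0.814, 0.054, -0.001], 0.59, [261.0, 109.0]), ([0.588, 0.415, -0.0], 0.21, [145.0, 180.0])]
carrier [([0.582, -0.334, -0.004], 0.67, [385.0, 182.0]), ([0.595, -0.17, 0.149], 0.65, [342.0, 170.0]), ([0.581, -0.036, 0.032], 0.5, [290.0, 180.0])]
tipbox []
reagent [([0.588, 0.415, 0.0], 0.81, [146.0, 180.0])]
beaker [([0.466, 0.404, -0.002], 0.83, [148.0, 219.0])]
wrist 64.85590666098243 [-0.54971476 -0.02706771  0.39250355]
crank_axis []
stop_zone []
handle_hinge []
handle_grip []
jaw []
rack []
carrier []
tipbox []
reagent []
beaker []
```

View pics/scene0.png

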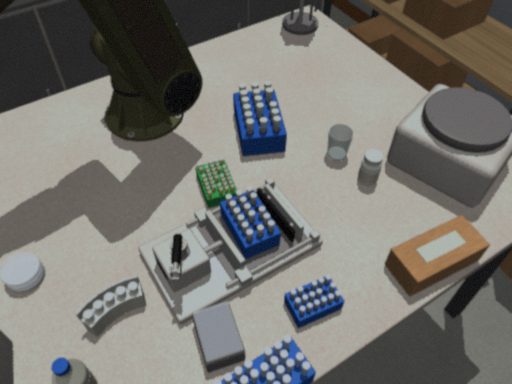

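View pics/top0.png

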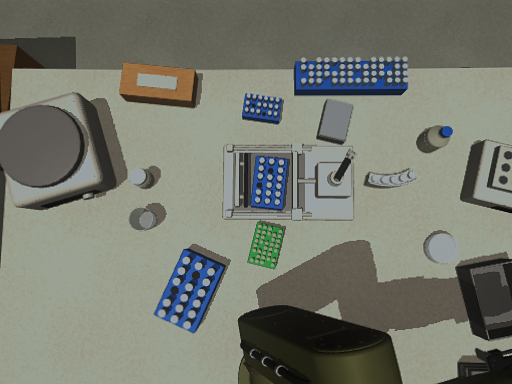

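Rack candidates (top view): big blue (192,288), small blue (262,108), long blue (350,75), green (266,245), and the one in the clamp (270,182), which is mid-sized and is the one meant. The black handle is at (343,168), and the carrier at (390,178) sits beside the housing. Next, a close crop.

Run:
```python
from h import *
c=arm.capture('top'); im=cv2.cvtColor(c['frame'],cv2.COLOR_RGB2BGR)
a=cv2.resize(im[130:235,210:430],None,fx=3.6,fy=3.6,interpolation=cv2.INTER_CUBIC)
cv2.imwrite('pics/crop1.png',a)
P=cloud(c); 
np.save('top0P.npy',P); np.save('top0f.npy',c['frame'])
# handle: dark pixels with z>0.14
g=c['frame'].max(-1)
m=(P[...,2]>0.14)&(P[...,2]<0.19)&(abs(P[...,0]-.58)<.12)&(abs(P[...,1]+.16)<.12)
Q=P[m]; print(len(Q),Q.mean(0),Q.min(0),Q.max(0))
m2=m&(g<60); Q=P[m2]; print('dark',len(Q),Q.mean(0),Q.min(0),Q.max(0)); 
u,s,vt=np.linalg.svd((Q-Q.mean(0))[:,:2]); print(vt[0])
m3=(abs(P[...,2]-.1)<.006)&(abs(P[...,0]-.58)<.1)&(abs(P[...,1]+.16)<.1)
Q=P[m3];print('housing',len(Q),Q.min(0),Q.max(0),Q.mean(0))
o=arm.observe(); from scipy.spatial.transform import Rotation as R
print(R.from_quat(o['orientation']).as_matrix().round(3))
```

```text
236 [ 0.60491695 -0.17458804  0.154842  ] [ 0.56303926 -0.21026724  0.14064471] [ 0.6503986  -0.14676886  0.16347793]
dark 159 [ 0.59734224 -0.16998039  0.15672503] [ 0.56566879 -0.20028847  0.1437366 ] [ 0.63199224 -0.14676886  0.16347793]
[-0.84689006  0.53176802]
housing 888 [ 0.52667583 -0.20745162  0.09402631] [ 0.62380455 -0.10787961  0.10502984] [ 0.57124704 -0.15476081  0.09895504]
[[-0.     0.966  0.258]
 [-0.     0.258 -0.966]
 [-1.    -0.     0.   ]]
```

View pics/crop1.png

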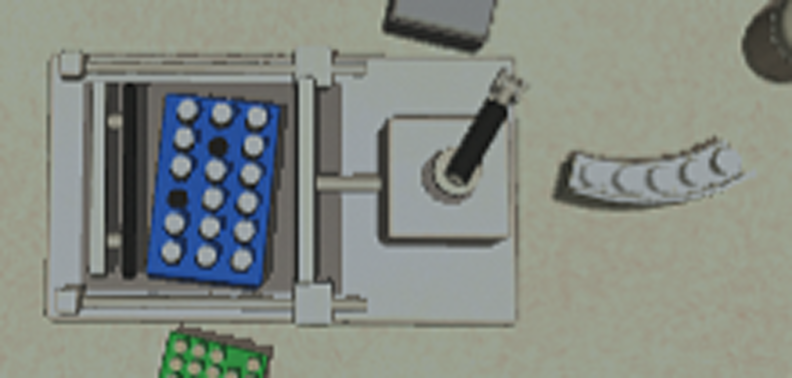

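```bash
python3 -m handwheel '[[-3.4,0,0,0,0,0,1],[-3.4,0,0,0,0,0,1],[-3.4,0,0,0,0,0,1],[-3.2,2,-0.8,0,0,0,1],[0,3.4,-1.5,0,0,0,1],[0,3.4,-1.5,0,0,0,1],[0,3.4,-1.5,0,0,0,1],[0,3.4,-1.5,0,0,0,1],[0,3.4,-1.5,0,0,0,1],[0,3.4,-1.5,0,0,0,1],[0,3.4,-1.5,0,0,0,1],[0,3.4,-1.5,0,0,0,1],[0,3.4,-1.5,0,0,0,1],[0,3.4,-1.5,0,0,0,1],[0,3.4,-1.5,0,0,0,1],[0,3.4,-1.5,0,0,0,1],[0,3.4,-1.5,0,0,0,1],[0,3.4,-1.5,0,0,0,1],[0,3.0,-1.4,0,0,0,1],[0,0,0,0,0,0,1]]'
python3 -m handwheel '[[0,0,0,0.114,0,0,1],[0,0,0,0.114,0,0,1],[0,0,0,0.114,0,0,1],[0,0,0,0.114,0,0,1],[0,0,0,0.114,0,0,1],[0,0,0,0.114,0,0,1],[0,0,0,0.114,0,0,1],[0,0,0,0,0,0,1],[0,0,0,0,0,0,1]]'
cat > look.py <<'E'
import sys
from h import *
n=sys.argv[1]
o=arm.observe(); from scipy.spatial.transform import Rotation as R
print(o['time_s'],o['ee_pos'].round(4),o['qpos'].round(3),o['force'].round(2),o['opening'])
print(R.from_quat(o['orientation']).as_matrix().round(3))
for cam in ['wrist','scene','top']:
    c=save(cam,cam+n); np.savez(f'{cam}{n}.npz',**c)
    for q in ['crank_axis','handle_hinge','handle_grip','jaw','stop_zone']:
        print(cam,q,[(np.round(m['at'],4).tolist(),round(m['score'],2),np.round(proj(c,m['at'])).tolist()) for m in arm.mark_of(cam,q)][:2])
E
python3 look.py 1
```

```text
time_s: 3.37
ee_pos: [0.5931, -0.1677, 0.2995]
orientation: [0.43, 0.562, -0.429, 0.561]
force: [0.2, -0.3, -0.1]
opening: 0.0937
time_s: 4.12
ee_pos: [0.59, -0.1718, 0.3009]
orientation: [0.614, 0.35, -0.614, 0.35]
force: [0.1, 0.0, 0.5]
opening: 0.0938
4.1167 [ 0.59   -0.1718  0.3009] [-0.343  0.397  1.088 -0.     1.657  1.762] [0.11 0.02 0.53] 0.09375749722622936
[[ 0.     0.861 -0.509]
 [-0.    -0.509 -0.861]
 [-1.     0.     0.   ]]
wrist crank_axis [([0.5818, -0.1594, 0.1472], 0.81, [255.0, 181.0])]
wrist handle_hinge [([0.6417, -0.197, 0.1448], 0.57, [256.0, 123.0]), ([0.5738, 0.029, 0.0276], 0.4, [165.0, 222.0])]
wrist handle_grip [([0.592, -0.1686, 0.1525], 0.67, [257.0, 171.0])]
wrist jaw [([0.5792, -0.0363, 0.0363], 0.55, [194.0, 203.0])]
wrist stop_zone [([0.5831, 0.1011, 0.0363], 0.74, [127.0, 239.0])]
scene crank_axis [([0.5714, 0.0306, 0.026], 0.2, [249.0, 231.0])]
scene handle_hinge [([0.6481, -0.1954, 0.1477], 0.61, [177.0, 272.0])]
scene handle_grip [([0.5982, -0.1683, 0.1522], 0.75, [177.0, 248.0])]
scene jaw [([0.5802, -0.0392, 0.0302], 0.78, [227.0, 245.0]), ([0.6457, -0.1947, 0.1478], 0.43, [177.0, 271.0])]
scene stop_zone [([0.5774, 0.1061, 0.033], 0.89, [275.0, 218.0])]
top crank_axis [([0.5816, -0.1631, 0.147], 0.88, [339.0, 175.0])]
top handle_hinge [([0.6441, -0.1971, 0.1502], 0.62, [351.0, 152.0])]
top handle_grip [([0.5963, -0.1724, 0.1501], 0.51, [343.0, 169.0])]
top jaw [([0.5819, -0.0362, 0.0302], 0.69, [290.0, 180.0])]
top stop_zone [([0.5778, 0.1041, 0.0336], 0.89, [244.0, 181.0])]
```

View pics/wrist1.png

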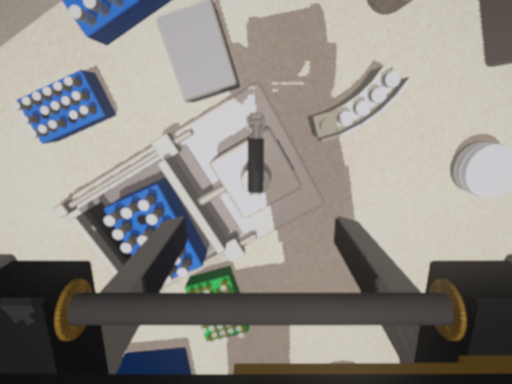

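Run:
```python
from h import *
for cam in ['wrist','top','scene']:
    c=dict(np.load(cam+'1.npz')); P=cloud(c); g=c['frame'].max(-1)
    m=(P[...,2]>0.145)&(P[...,2]<0.17)&(abs(P[...,0]-.59)<.1)&(abs(P[...,1]+.17)<.1)&(g<70)
    Q=P[m]; mu=np.median(Q,0); u,s,vt=np.linalg.svd((Q-Q.mean(0))[:,:2],full_matrices=False); d=vt[0]*np.sign(vt[0][0]); pr=(Q-Q.mean(0))[:,:2]@d
    print(cam,len(Q),Q.mean(0).round(4),d.round(3),np.arctan2(d[1],d[0]),'ends',(Q.mean(0)[:2]+d*pr.min()).round(4),(Q.mean(0)[:2]+d*pr.max()).round(4),'ztop',np.percentile(Q[:,2],90))
    m3=(abs(P[...,2]-.1)<.006)&(abs(P[...,0]-.58)<.08)&(abs(P[...,1]+.16)<.08)
    Q=P[m3];print('housing',len(Q),np.percentile(Q,1,axis=0),np.percentile(Q,99,axis=0))
```

```text
wrist 601 [ 0.6028 -0.173   0.1592] [ 0.855 -0.519] -0.5451558830367855 ends [ 0.5734 -0.1552] [ 0.6269 -0.1876] ztop 0.16123961645441626
housing 3530 [ 0.5310076  -0.20621227  0.09609129] [ 0.62807629 -0.10876999  0.10357944]
top 122 [ 0.5944 -0.166   0.1572] [ 0.895 -0.447] -0.4631550276083057 ends [ 0.5685 -0.153 ] [ 0.6398 -0.1886] ztop 0.16113612138330097
housing 591 [ 0.52720449 -0.17234615  0.09414371] [ 0.62333872 -0.10865241  0.10433432]
scene 265 [ 0.6044 -0.1729  0.1577] [ 0.866 -0.5  ] -0.5236928135299304 ends [ 0.5714 -0.1538] [ 0.6519 -0.2004] ztop 0.16147611714219196
housing 1159 [ 0.5314696  -0.20823506  0.09510573] [ 0.62941128 -0.11078744  0.10515725]
```

The wrist view shows the handle at (256,165), hinge fork at (256,122), and tip over the axis at (255,185). The tool's y axis is already aligned with the arm. Next I shift sideways, descend and grip.

```bash
python3 -m handwheel '[[3,0,-0.6,0,0,0,1],[4,0,0,0,0,0,1],[4,0,0,0,0,0,1],[3,0,0,0,0,0,1],[2,0,0,0,0,0,1],[0.8,0,0,0,0,0,1],[0,0,0,0,0,0,1],[0,0,0,0,0,0,0],[0,0,0,0,0,0,-0.4],[0,0,0,0,0,0,-1],[0,0,0,0,0,0,-1],[0,0,0,0,0,0,-1],[0,0,0,0,0,0,-1],[0,0,0,0,0,0,-1]]'
python3 - <<'E'
from h import *
c=save('wrist','wrist2');o=arm.observe();print(o)
E
```

```text
time_s: 6.18
ee_pos: [0.5933, -0.1665, 0.133]
orientation: [0.615, 0.349, -0.615, 0.349]
force: [-1.2, 0.1, 0.1]
opening: 0.0506
{'time_s': 6.2333, 'qpos': array([-3.32982935e-01,  4.74439561e-01,  1.36058999e+00, -9.64775798e-07,
        1.30644105e+00,  1.77503362e+00]), 'dq': array([-0.00136966,  0.00257056,  0.00114213, -0.00018151, -0.00182217,
       -0.00060249]), 'effort': array([ 2.19630703e-03, -6.29632401e+01, -3.52675653e+01,  5.64733837e-04,
       -7.30606914e-02,  6.73677459e-05]), 'ee_pos': array([ 0.59329181, -0.16646969,  0.13295795]), 'orientation': array([ 0.61479436,  0.34934197, -0.61473788,  0.34940723]), 'force': array([ 0.01292836,  0.18424549, -0.8205892 ]), 'wrist_torque': array([0.07933708, 0.00383867, 0.02751592]), 'opening': 0.046467609154667626}
```

View pics/wrist2.png

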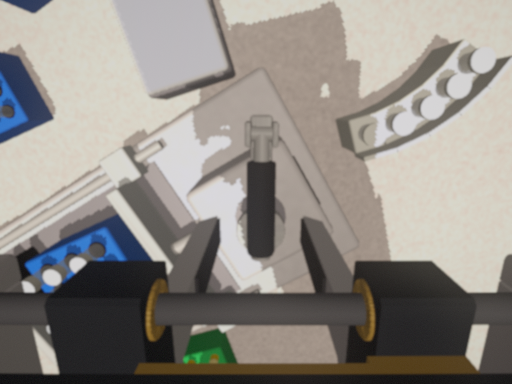

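```bash
python3 -m handwheel '[[0,0,0,0,0,0,-1],[0,0,0,0,0,0,-1],[0,0,0,0,0,0,-1],[0,0,0,0,0,0,-1],[0,0,0,0,0,0,-1],[0,0,0,0,0,0,-1]]'
python3 - <<'E'
from h import *
c=save('wrist','wrist3');o=arm.observe();print(o['force'],o['wrist_torque'],o['opening'],o['ee_pos'])
print(arm.mark_of('wrist','handle_hinge'),arm.mark_of('wrist','handle_grip'))
gp=o['ee_pos']+[0,0,.019]
print(proj(c,gp))
E
```

```text
time_s: 6.73
ee_pos: [0.5933, -0.1664, 0.1328]
orientation: [0.615, 0.349, -0.615, 0.349]
force: [-0.4, -0.5, -0.3]
opening: 0.0066
[0.13268388 0.72083329 0.05074366] [ 0.03530341 -0.03783351 -0.00722264] 0.002823746790137716 [ 0.5932901  -0.16647434  0.13286016]
[{'at': [0.6425, -0.1974, 0.1459], 'score': 0.82}, {'at': [0.5955, -0.1661, 0.15], 'score': 0.5}] [{'at': [0.5951, -0.1676, 0.1526], 'score': 0.82}]
[260.48968189 218.60735171]
```

View pics/wrist3.png

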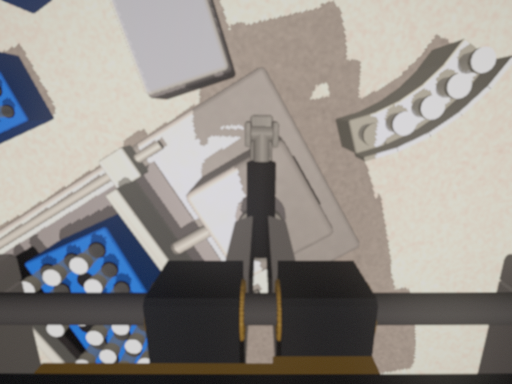

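Run:
```python
from h import *
c=arm.capture('wrist');P=cloud(c)
for v in range(140,300,10): print(v,[ (P[v,u].round(3).tolist()) for u in (235,250,261,275)])
c=arm.capture('scene'); im=cv2.cvtColor(c['frame'],cv2.COLOR_RGB2BGR)
cv2.imwrite('pics/s3.png',cv2.resize(im[180:320,110:260],None,fx=4,fy=4,interpolation=cv2.INTER_CUBIC))
```

```text
140 [[0.644, -0.166, 0.032], [0.644, -0.189, 0.152], [0.64, -0.195, 0.153], [0.636, -0.203, 0.156]]
150 [[0.635, -0.16, 0.031], [0.637, -0.184, 0.135], [0.635, -0.192, 0.154], [0.623, -0.198, 0.101]]
160 [[0.629, -0.16, 0.067], [0.631, -0.18, 0.136], [0.629, -0.188, 0.155], [0.615, -0.194, 0.101]]
170 [[0.625, -0.16, 0.099], [0.628, -0.179, 0.157], [0.624, -0.185, 0.158], [0.618, -0.192, 0.149]]
180 [[0.618, -0.156, 0.102], [0.622, -0.175, 0.157], [0.619, -0.182, 0.16], [0.601, -0.185, 0.101]]
190 [[0.61, -0.151, 0.1], [0.616, -0.172, 0.157], [0.613, -0.179, 0.162], [0.593, -0.181, 0.101]]
200 [[0.603, -0.147, 0.101], [0.61, -0.168, 0.156], [0.607, -0.175, 0.161], [0.586, -0.177, 0.103]]
210 [[0.595, -0.142, 0.101], [0.604, -0.165, 0.158], [0.601, -0.171, 0.16], [0.578, -0.172, 0.103]]
220 [[0.588, -0.137, 0.103], [0.605, -0.166, 0.18], [0.6, -0.171, 0.175], [0.596, -0.179, 0.178]]
230 [[0.579, -0.132, 0.102], [0.604, -0.166, 0.194], [0.6, -0.171, 0.192], [0.597, -0.178, 0.195]]
240 [[0.571, -0.127, 0.101], [0.604, -0.167, 0.208], [0.6, -0.171, 0.205], [0.597, -0.177, 0.207]]
250 [[0.609, -0.161, 0.222], [0.604, -0.167, 0.22], [0.6, -0.171, 0.218], [0.599, -0.177, 0.221]]
260 [[0.626, -0.178, 0.276], [0.624, -0.181, 0.275], [0.601, -0.171, 0.229], [0.62, -0.187, 0.275]]
270 [[0.626, -0.178, 0.281], [0.624, -0.181, 0.28], [0.6, -0.17, 0.235], [0.621, -0.187, 0.281]]
280 [[0.626, -0.179, 0.286], [0.624, -0.181, 0.286], [0.6, -0.17, 0.243], [0.621, -0.187, 0.286]]
290 [[0.626, -0.178, 0.29], [0.623, -0.181, 0.289], [0.596, -0.168, 0.243], [0.621, -0.187, 0.29]]
```

View pics/s3.png

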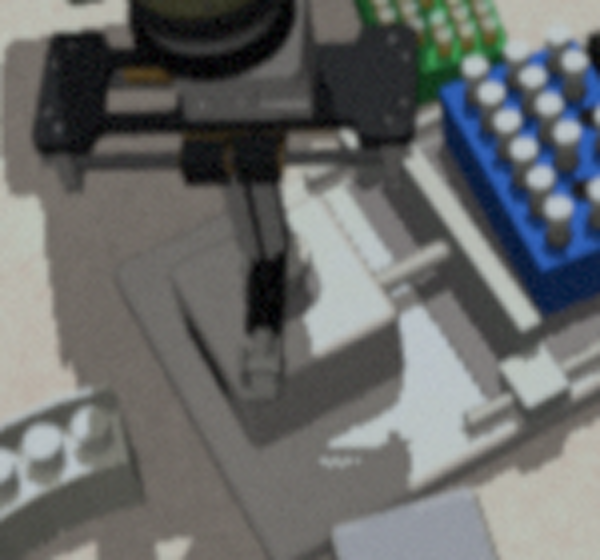

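Run:
```python
from h import *
c=arm.capture('wrist');o=arm.observe();print(o['opening'],o['ee_pos'],o['force'])
for h in (0,.01,.019,.03,.05): print(h,proj(c,o['ee_pos']+[0,0,h]).round(1))
im=cv2.cvtColor(c['frame'],cv2.COLOR_RGB2BGR)
cv2.imwrite('pics/w4.png',cv2.resize(im[110:290,190:330],None,fx=4,fy=3.3,interpolation=cv2.INTER_CUBIC))
```

```text
0.00023893692403839515 [ 0.59327886 -0.16645865  0.13283576] [-0.36210021 -0.26697666  0.39338747]
0 [260.4 209.8]
0.01 [260.5 214.3]
0.019 [260.5 218.6]
0.03 [260.5 224.4]
0.05 [260.6 236.7]
```

View pics/w4.png

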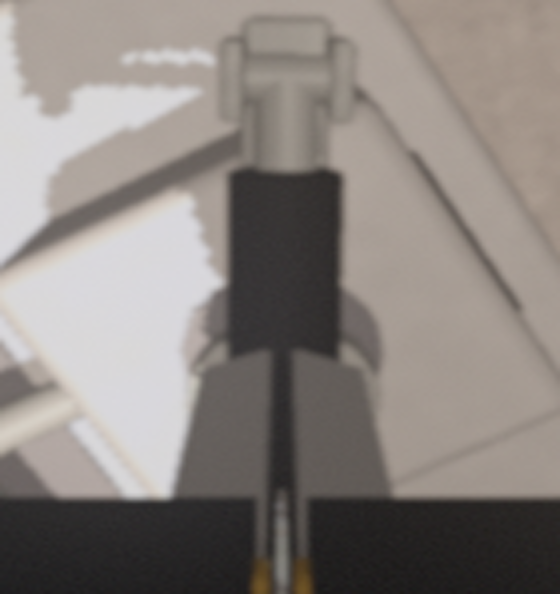

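Run:
```python
from h import *
c=arm.capture('wrist');o=arm.observe();P=cloud(c)
y=np.array([.861,-.509,0]);z=np.array([-.509,-.861,0])
print('cam pos',(-c['R'].T@c['t']).round(3), 'rel', (-c['R'].T@c['t']-o['ee_pos']).round(3))
for yy in (0,.008,.012):
  for zz in (.0,.02,.04): print(yy,zz,proj(c,o['ee_pos']+yy*y+[0,0,zz]).round(1))
for v in range(206,232,2):
  r=[]
  for u in (240,243,246,255,261,277,280):
    q=P[v,u]-o['ee_pos']; r.append([round(1000*(q@y)),round(1000*(q@z)),round(1000*q[2])])
  print(v,r)
```

```text
cam pos [ 0.658 -0.204  0.352] rel [ 0.065 -0.038  0.219]
0 0.0 [260.4 209.9]
0 0.02 [260.5 219.1]
0 0.04 [260.5 230.3]
0.008 0.0 [260.4 199.8]
0.008 0.02 [260.4 208.3]
0.008 0.04 [260.5 218.4]
0.012 0.0 [260.4 194.8]
0.012 0.02 [260.4 202.8]
0.012 0.04 [260.5 212.4]
206 [[-7, -18, -29], [-7, -15, -31], [9, -10, 18], [12, -4, 27], [12, 0, 28], [-6, 14, -29], [-6, 17, -29]]
208 [[-8, -18, -30], [-8, -15, -29], [8, -10, 18], [11, -4, 28], [10, 0, 27], [-9, 14, -31], [-9, 17, -30]]
210 [[-10, -18, -29], [-10, -15, -30], [6, -10, 19], [9, -4, 27], [9, 0, 28], [-10, 14, -29], [-10, 17, -30]]
212 [[-12, -18, -30], [-3, -14, -4], [5, -10, 19], [8, -4, 27], [8, 0, 29], [-3, 13, -4], [-12, 17, -29]]
214 [[-14, -18, -30], [-3, -13, 1], [4, -10, 20], [7, -4, 28], [6, 0, 27], [-3, 13, 0], [-14, 17, -29]]
216 [[-7, -16, -5], [-4, -13, 2], [2, -10, 20], [5, -4, 28], [6, 0, 30], [-4, 13, 3], [-7, 15, -6]]
218 [[-6, -16, 2], [-5, -13, 5], [1, -10, 19], [10, -3, 44], [4, 0, 28], [-5, 13, 4], [-6, 15, 1]]
220 [[-7, -15, 4], [-7, -13, 4], [10, -9, 47], [9, -3, 46], [8, 0, 43], [-6, 12, 5], [-7, 15, 3]]
222 [[10, -12, 50], [9, -10, 49], [9, -9, 49], [9, -3, 50], [8, 0, 46], [9, 10, 50], [-9, 15, 3]]
224 [[9, -12, 53], [10, -10, 53], [10, -8, 53], [10, -3, 53], [8, 0, 50], [9, 10, 53], [9, 11, 53]]
226 [[10, -12, 56], [9, -10, 56], [10, -8, 57], [9, -3, 56], [8, 0, 52], [9, 10, 56], [9, 11, 56]]
228 [[9, -12, 59], [9, -10, 59], [9, -8, 58], [10, -3, 60], [8, 0, 55], [10, 9, 60], [10, 11, 61]]
230 [[10, -11, 63], [10, -10, 62], [9, -8, 62], [9, -3, 62], [8, 0, 59], [10, 9, 63], [9, 11, 61]]
```

Run:
```python
from h import *
c=arm.capture('scene');o=arm.observe();P=cloud(c)
for h in (0,.02,.045,.06,.1): print(h,proj(c,o['ee_pos']+[0,0,h]).round(1))
for v in range(215,262,3): print(v,[(1000*(P[v,u]-o['ee_pos'])).round().astype(int).tolist() for u in (170,173,176,179)])
```

```text
0 [178.1 250.6]
0.02 [177.  245.6]
0.045 [175.6 239.3]
0.06 [174.7 235.3]
0.1 [172.2 224.3]
215 [[22, -7, 162], [24, -2, 161], [27, 3, 161], [30, 8, 160]]
218 [[28, -10, 162], [30, -5, 161], [34, 0, 162], [35, 5, 159]]
221 [[33, -12, 160], [34, -7, 157], [38, -3, 159], [40, 2, 158]]
224 [[32, -14, 151], [34, -8, 148], [37, -4, 149], [40, 1, 148]]
227 [[5, -7, 103], [8, -2, 102], [13, 2, 105], [6, 11, 89]]
230 [[5, -9, 93], [10, -4, 95], [13, 1, 95], [9, 9, 84]]
233 [[5, -10, 83], [5, -4, 79], [11, 0, 82], [11, 7, 78]]
236 [[8, -12, 77], [7, -6, 71], [11, -1, 72], [14, 4, 72]]
239 [[3, -12, 61], [7, -7, 60], [10, -2, 60], [14, 3, 61]]
242 [[4, -14, 52], [7, -9, 51], [9, -3, 49], [11, 3, 47]]
245 [[-19, -9, 6], [-4, -7, 23], [3, -3, 29], [4, 3, 25]]
248 [[-36, -6, -32], [6, -11, 28], [9, -6, 28], [12, 0, 27]]
251 [[-30, -10, -34], [11, -14, 25], [15, -9, 26], [17, -3, 24]]
254 [[-21, -14, -31], [18, -18, 26], [23, -13, 29], [23, -7, 24]]
257 [[-16, -17, -34], [25, -21, 26], [28, -16, 26], [29, -10, 23]]
260 [[-9, -20, -35], [29, -24, 23], [33, -19, 24], [36, -13, 23]]
```

Run:
```python
from h import *
c=dict(np.load('wrist1.npz'));P=cloud(c); ee=np.array([0.59,-0.1718,0.3009])
y=np.array([.861,-.509,0]);z=np.array([-.509,-.861,0])
for v in range(212,240,3):
  r=[]
  for u in (165,170,175,180,185,335,340,345,350,):
    q=P[v,u]-ee; r.append([round(1000*(q@y)),round(1000*(q@z)),round(1000*q[2])])
  print(v,r)
for v in (262,275,290): print(v,[(P[v,u]-ee).round(3).tolist() for u in (30,480)])
```

```text
212 [[-77, -145, -216], [-77, -136, -214], [-79, -131, -221], [-86, -128, -239], [-92, -125, -258], [-106, 135, -298], [-107, 145, -301], [-106, 154, -299], [-107, 163, -300]]
215 [[-82, -145, -215], [-82, -137, -214], [-83, -130, -218], [-89, -128, -235], [-95, -124, -253], [-112, 136, -298], [-112, 145, -298], [-113, 155, -300], [-113, 164, -301]]
218 [[-87, -145, -215], [-86, -137, -214], [10, -53, 44], [10, -50, 44], [-98, -123, -246], [-118, 136, -298], [10, 49, 44], [9, 52, 43], [-118, 164, -300]]
221 [[10, -57, 50], [10, -54, 50], [10, -51, 50], [9, -49, 48], [7, -47, 43], [7, 46, 43], [9, 48, 47], [10, 50, 50], [10, 53, 50]]
224 [[10, -55, 55], [10, -53, 54], [10, -50, 55], [8, -48, 51], [5, -47, 43], [6, 46, 43], [9, 47, 51], [10, 49, 54], [10, 52, 53]]
227 [[10, -54, 59], [10, -51, 59], [10, -49, 59], [8, -47, 55], [4, -47, 44], [3, 47, 43], [8, 47, 53], [10, 48, 60], [10, 51, 60]]
230 [[10, -53, 63], [10, -50, 64], [9, -48, 60], [6, -47, 54], [2, -47, 43], [2, 46, 44], [6, 46, 54], [9, 48, 60], [10, 50, 63]]
233 [[10, -52, 68], [10, -49, 68], [9, -47, 65], [5, -47, 55], [0, -47, 44], [0, 46, 44], [5, 46, 55], [9, 47, 64], [10, 48, 68]]
236 [[10, -50, 72], [9, -49, 69], [7, -47, 66], [3, -47, 56], [-2, -47, 44], [-1, 46, 46], [3, 47, 55], [7, 46, 65], [9, 48, 69]]
239 [[10, -49, 75], [8, -48, 72], [5, -47, 65], [1, -47, 56], [-4, -47, 45], [-4, 46, 45], [1, 47, 56], [5, 47, 65], [9, 47, 72]]
262 [[0.062, 0.038, 0.144], [-0.002, -0.07, 0.143]]
275 [[0.059, 0.034, 0.15], [0.001, -0.065, 0.15]]
290 [[0.057, 0.03, 0.157], [0.003, -0.061, 0.157]]
```

Both cameras put the real finger ends 44 mm above the reported TCP (wrist and scene depth agree), so the fingers shut just above the handle without touching it. From here I treat the true tip as 44 mm behind the reported one: open, go 46 mm lower, and grip again.

```bash
python3 -m handwheel '[[0,0,0,0,0,0,0.2],[0,0,0,0,0,0,0.2],[0,0,0,0,0,0,0.2],[0,0,0,0,0,0,0.2],[0,0,0,0,0,0,0.2],[0,0,0,0,0,0,0.2],[0,0,0,0,0,0,0.2],[0,0,0,0,0,0,0.2]]'
python3 - <<'E'
from h import *
print(arm.observe()['opening'],arm.observe()['force'])
E
```

```text
time_s: 7.8
ee_pos: [0.5933, -0.1664, 0.1329]
orientation: [0.615, 0.349, -0.615, 0.349]
force: [-0.3, -0.1, -0.0]
opening: 0.0503
0.05031982484650397 [-0.33711063 -0.08815565 -0.02189661]
```

```bash
python3 -m handwheel '[[1.5,0,0,0,0,0,0.2],[1.5,0,0,0,0,0,0.2],[1.2,0,0,0,0,0,0.2],[0.4,0,0,0,0,0,0.2],[0,0,0,0,0,0,-1],[0,0,0,0,0,0,-1],[0,0,0,0,0,0,-1],[0,0,0,0,0,0,-1],[0,0,0,0,0,0,-1],[0,0,0,0,0,0,-1],[0,0,0,0,0,0,-1],[0,0,0,0,0,0,-1]]'
python3 - <<'E'
from h import *
c=save('wrist','wrist5');o=arm.observe();print(o['force'],o['wrist_torque'],o['opening'],o['ee_pos'])
E
```

```text
time_s: 8.8
ee_pos: [0.5934, -0.1668, 0.0876]
orientation: [0.615, 0.349, -0.615, 0.35]
force: [-2.5, -2.2, 5.1]
opening: 0.031
[-3.7809573  -2.33541464  5.27071212] [-0.30691191  0.66117992  0.04303753] 0.030714819099777427 [ 0.59336471 -0.16675961  0.08758558]
```

View pics/wrist5.png

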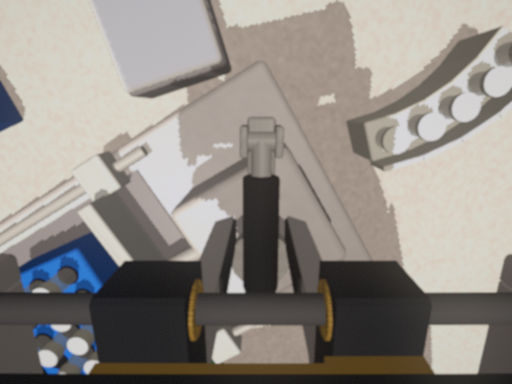

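Run:
```python
from h import *
c=dict(np.load('wrist1.npz'));P=cloud(c)
y=np.array([.861,-.509,0]);z=np.array([-.509,-.861,0]);A=np.array([.58,-.159,0])
for v in range(150,205,6):
  r=[]
  for u in range(232,282,4):
    q=P[v,u]-A; r.append([round(1000*(q@y)),round(1000*(q@z)),round(1000*q[2])])
  print(v,r)
```

```text
150 [[34, -33, 100], [34, -28, 101], [34, -22, 101], [34, -16, 102], [42, -9, 156], [42, -4, 160], [42, 1, 159], [42, 6, 157], [35, 11, 103], [34, 17, 101], [34, 22, 99], [34, 28, 101], [34, 33, 101]]
156 [[26, -33, 101], [26, -28, 103], [26, -22, 101], [26, -17, 102], [34, -9, 156], [35, -4, 159], [35, 1, 160], [35, 6, 158], [26, 11, 102], [26, 17, 102], [26, 22, 101], [26, 28, 102], [26, 33, 102]]
162 [[18, -34, 101], [18, -28, 101], [18, -22, 101], [17, -17, 101], [27, -9, 156], [28, -4, 160], [28, 1, 160], [28, 6, 159], [18, 11, 102], [17, 17, 101], [18, 22, 102], [17, 28, 100], [17, 34, 100]]
168 [[9, -34, 102], [9, -28, 102], [9, -22, 103], [9, -17, 103], [20, -9, 156], [20, -4, 160], [21, 1, 161], [20, 6, 159], [9, 11, 104], [9, 17, 103], [9, 23, 102], [9, 28, 102], [9, 34, 101]]
174 [[0, -34, 101], [0, -28, 102], [1, -23, 102], [8, -15, 137], [12, -9, 158], [13, -4, 161], [13, 1, 161], [13, 6, 158], [8, 11, 136], [1, 17, 103], [0, 23, 101], [1, 28, 103], [0, 34, 101]]
180 [[-8, -34, 102], [-9, -29, 100], [-8, -23, 103], [0, -15, 137], [5, -9, 158], [6, -4, 161], [6, 1, 163], 
[... 234 characters left out ...]
, 16, 136], [-17, 23, 101], [-17, 29, 101], [-17, 34, 101]]
192 [[-26, -35, 101], [-26, -29, 102], [-26, -23, 101], [-26, -17, 102], [-10, -9, 158], [-9, -4, 162], [-9, 1, 163], [-10, 6, 159], [-26, 11, 103], [-26, 17, 101], [-26, 23, 101], [-26, 29, 101], [-26, 34, 101]]
198 [[-35, -35, 100], [-35, -29, 100], [-35, -23, 102], [-35, -17, 101], [-35, -12, 101], [-35, -6, 103], [-35, 0, 102], [-35, 6, 101], [-35, 11, 100], [-35, 17, 101], [-35, 23, 100], [-35, 29, 101], [-35, 35, 101]]
204 [[-66, -42, 32], [-44, -29, 100], [-44, -23, 102], [-44, -17, 103], [-44, -12, 101], [-44, -6, 102], [-45, 0, 100], [-44, 6, 102], [-44, 11, 101], [-44, 17, 101], [-66, 26, 33], [-67, 33, 29], [-67, 40, 30]]
```

The fingers stopped on the hub (z 136 mm, radius about 17 mm). I open, lift, move 10 mm towards the hinge (past the hub), and grip there.

```bash
python3 -m handwheel '[[0,0,0,0,0,0,0.1],[0,0,0,0,0,0,0.1],[-1.0,0,0,0,0,0,0.1],[-0.2,1.0,0,0,0,0,0.1],[0,0,0,0,0,0,0.1],[1.1,0,0,0,0,0,0.1],[0,0,0,0,0,0,-1],[0,0,0,0,0,0,-1],[0,0,0,0,0,0,-1],[0,0,0,0,0,0,-1],[0,0,0,0,0,0,-1],[0,0,0,0,0,0,-1],[0,0,0,0,0,0,-1]]'
python3 - <<'E'
from h import *
c=save('wrist','wrist6');o=arm.observe();print(o['force'],o['wrist_torque'],o['opening'],o['ee_pos'])
E
```

```text
time_s: 9.93
ee_pos: [0.6017, -0.1718, 0.088]
orientation: [-0.615, -0.349, 0.615, -0.349]
force: [-1.8, -1.4, 2.1]
opening: 0.0192
[-2.98236771 -1.49766578  0.9456586 ] [-0.23862582  0.3425587  -0.07812314] 0.019340128877267996 [ 0.60172605 -0.17174904  0.08797692]
```

View pics/wrist6.png

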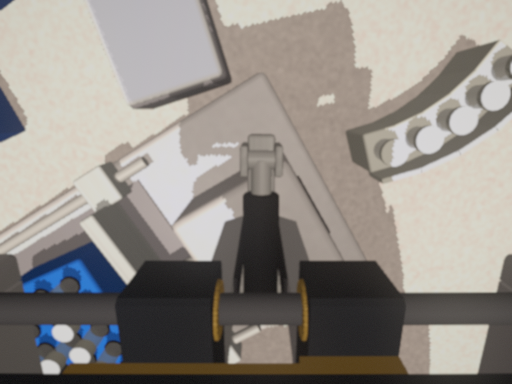

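```bash
python3 -m handwheel '[[-0.62,0.08,0,0,0,0,-1],[-0.6,0.16,0,0,0,0,-1],[-0.58,0.23,0,0,0,0,-1],[-0.55,0.31,0,0,0,0,-1],[-0.5,0.37,0,0,0,0,-1],[-0.45,0.43,0,0,0,0,-1],[0,0,0,0,0,0,-1]]'
python3 - <<'E'
from h import *
c=save('scene','s7');o=arm.observe();print(o['force'],o['wrist_torque'],o['opening'],o['ee_pos'])
im=cv2.imread('pics/s7.png');cv2.imwrite('pics/s7c.png',cv2.resize(im[180:320,110:260],None,fx=4,fy=4,interpolation=cv2.INTER_CUBIC))
E
```

```text
time_s: 10.57
ee_pos: [0.6158, -0.1802, 0.1216]
orientation: [-0.615, -0.349, 0.615, -0.349]
force: [-4.5, -2.9, -1.4]
opening: 0.019
[-3.25694057 -3.73996457 -0.81974644] [-0.57692284  0.87205199 -0.08326171] 0.019276516768147144 [ 0.61577823 -0.18018853  0.12155897]
```

View pics/s7c.png

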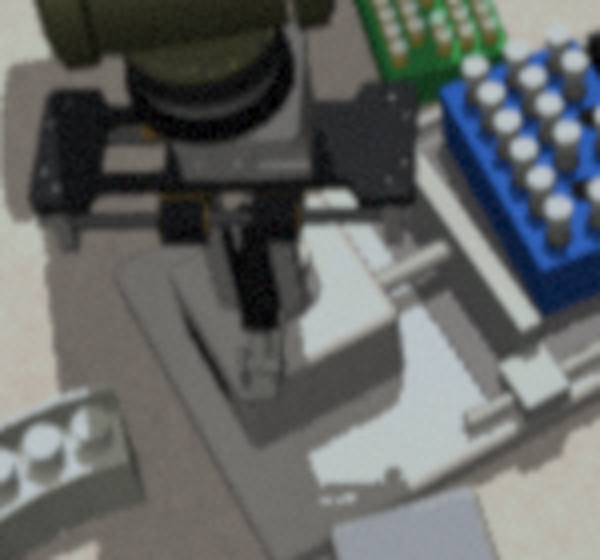

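The handle is rising with the grip: the fork is at crop (258,385) and the handle slants up into the fingers. Forces are small, so I continue to upright.

```bash
python3 -m handwheel '[[-0.4,0.48,0,0,0,0,-1],[-0.33,0.53,0,0,0,0,-1],[-0.27,0.57,0,0,0,0,-1],[-0.19,0.59,0,0,0,0,-1],[-0.12,0.61,0,0,0,0,-1],[-0.04,0.62,0,0,0,0,-1],[0,0,0,0,0,0,-1],[0,0,0,0,0,0,-1]]'
python3 - <<'E'
from h import *
c=save('scene','s8');o=arm.observe();print(o['force'],o['wrist_torque'],o['opening'],o['ee_pos'])
im=cv2.imread('pics/s8.png');cv2.imwrite('pics/s8c.png',cv2.resize(im[180:320,110:260],None,fx=4,fy=4,interpolation=cv2.INTER_CUBIC))
c=save('wrist','w8')
E
```

```text
time_s: 11.28
ee_pos: [0.6459, -0.1974, 0.1356]
orientation: [0.616, 0.348, -0.614, 0.35]
force: [3.1, -0.4, 2.0]
opening: 0.002
[ 2.37547241 -0.98181662  1.78985335] [-0.0803062  -0.44265434  0.05057275] 0.0009845607852472142 [ 0.64579005 -0.19704461  0.13557007]
```

View pics/s8c.png

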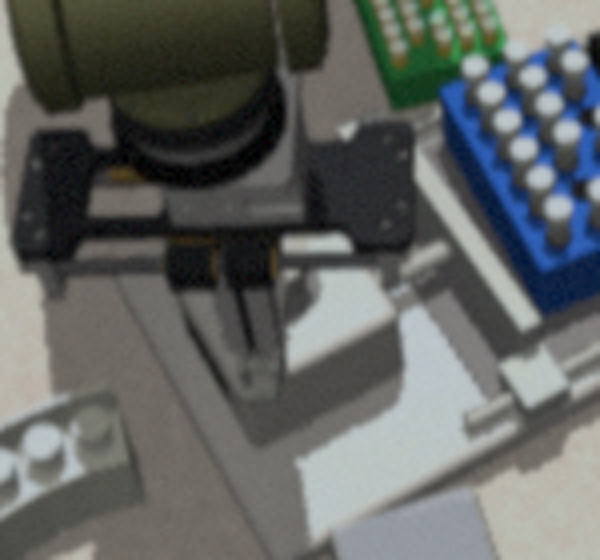

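View pics/w8.png

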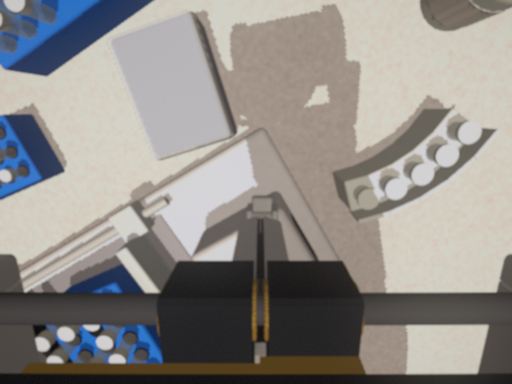

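The fingers shut to 1 mm, so the handle slipped out on the way. I open, rise and look.

```bash
python3 -m handwheel '[[0,0,0,0,0,0,0.2],[0,0,0,0,0,0,0.2],[0,0,0,0,0,0,0.2],[0,0,0,0,0,0,0.2],[-2,0,0,0,0,0,0.2],[-3,0,0,0,0,0,0.2],[-3,0,0,0,0,0,0.2],[-1,0,0,0,0,0,0.2],[0,0,0,0,0,0,0.2]]'
python3 look.py 9
python3 - <<'E'
from h import *
for cam in ['wrist','scene']:
    c=dict(np.load(cam+'9.npz')); P=cloud(c); g=c['frame'].max(-1)
    m=(P[...,2]>0.15)&(P[...,2]<0.24)&(abs(P[...,0]-.61)<.07)&(abs(P[...,1]+.18)<.06)&(g<70)
    print(cam,m.sum()); Q=P[m]-[.6445,-.1972,.147]; y=np.array([.861,-.509,0]); z=np.array([-.509,-.861,0])
    for h in np.arange(0,.1,.01):
        k=(Q[:,2]>=h)&(Q[:,2]<h+.01)
        if k.sum(): print(round(h,2),k.sum(),(Q[k]@y).mean().round(4),(Q[k]@z).mean().round(4))
im=cv2.imread('pics/scene9.png');cv2.imwrite('pics/s9c.png',cv2.resize(im[180:320,110:260],None,fx=4,fy=4,interpolation=cv2.INTER_CUBIC))
E
```

```text
time_s: 12.13
ee_pos: [0.6454, -0.1973, 0.2273]
orientation: [0.616, 0.348, -0.614, 0.351]
force: [0.3, -0.5, 0.1]
opening: 0.0548
12.1333 [ 0.6454 -0.1973  0.2273] [-0.351  0.56   1.018  0.     1.559  1.757] [ 0.26 -0.53  0.14] 0.054828212381522745
[[ 0.004  0.859 -0.512]
 [-0.002 -0.512 -0.859]
 [-1.     0.005 -0.001]]
wrist crank_axis [([0.5813, -0.1554, 0.1484], 0.66, [257.0, 254.0])]
wrist handle_hinge [([0.6416, -0.1952, 0.1462], 0.8, [261.0, 189.0]), ([0.5791, -0.3342, 0.001], 0.22, [363.0, 152.0])]
wrist handle_grip [([0.6147, -0.1778, 0.1944], 0.59, [259.0, 237.0])]
wrist jaw [([0.581, -0.0365, 0.0357], 0.55, [190.0, 256.0]), ([0.6149, -0.179, 0.1954], 0.5, [260.0, 236.0])]
wrist stop_zone [([0.6428, -0.195, 0.1451], 0.35, [260.0, 187.0])]
scene crank_axis [([0.5805, -0.1572, 0.1438], 0.83, [179.0, 242.0])]
scene handle_hinge [([0.6489, -0.1948, 0.1448], 0.61, [177.0, 273.0]), ([0.581, 0.1019, 0.0341], 0.51, [275.0, 219.0])]
scene handle_grip [([0.6201, -0.1837, 0.1944], 0.73, [173.0, 248.0]), ([0.5897, 0.4171, 0.0016], 0.27, [368.0, 179.0])]
scene jaw [([0.5823, -0.0359, 0.0298], 0.78, [229.0, 245.0])]
scene stop_zone [([0.5814, 0.1027, 0.0333], 0.66, [275.0, 219.0]), ([0.5792, -0.3365, -0.0003], 0.33, [116.0, 311.0])]
top crank_axis [([0.5773, -0.1621, 0.145], 0.95, [339.0, 176.0])]
top handle_hinge [([0.6453, -0.1964, 0.1463], 0.58, [351.0, 152.0])]
top handle_grip []
top jaw [([0.5801, -0.0329, 0.0337], 0.69, [289.0, 181.0]), ([0.4599, 0.4076, -0.0019], 0.63, [147.0, 221.0])]
top stop_zone [([0.5764, 0.1011, 0.0373], 0.72, [245.0, 182.0])]
wrist 1204
0.02 116 -0.0085 0.0004
0.03 189 -0.0146 0.0003
0.04 218 -0.0218 0.0002
0.05 236 -0.0281 -0.0002
0.06 253 -0.035 0.0001
0.07 192 -0.0404 -0.0004
scene 281
0.0 2 0.0057 -0.0013
0.01 1 -0.0065 -0.0055
0.02 41 -0.0089 -0.0006
0.03 44 -0.0145 0.0001
0.04 47 -0.0208 0.0003
0.05 49 -0.0279 -0.0008
0.06 56 -0.035 0.0001
0.07 41 -0.0414 -0.0001
```

View pics/s9c.png

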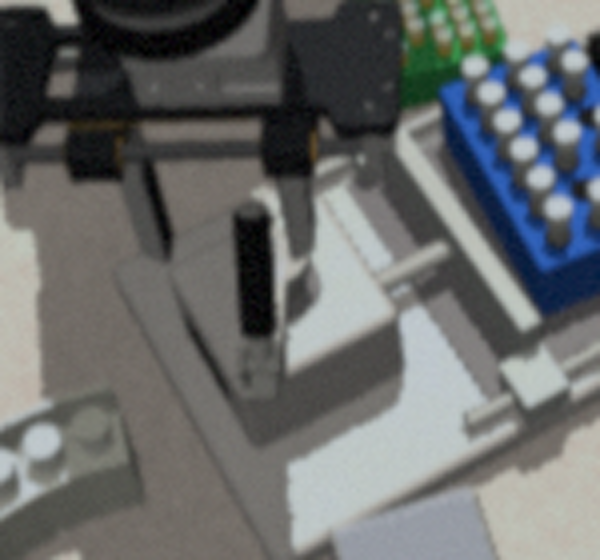

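View pics/wrist9.png

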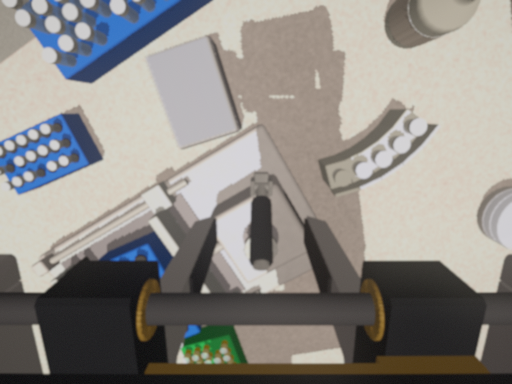

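The handle sticks at about 1.0 rad. I'll shut the fingers, go down on its inner (axis) side and push it outward until it meets its stop.

```bash
python3 -m handwheel '[[0,-3,0,0,0,0,-1],[0,-3,0,0,0,0,-1],[0,-2.5,0,0,0,0,-1],[0,0,0,0,0,0,-1],[0,0,0,0,0,0,-1],[0,0,0,0,0,0,-1],[2,0,0,0,0,0,-1],[3,0,0,0,0,0,-1],[3,0,0,0,0,0,-1],[0.9,0,0,0,0,0,-1],[0,1.5,0,0,0,0,-1],[0,0.7,0,0,0,0,-1],[0,0.7,0,0,0,0,-1],[0,0.7,0,0,0,0,-1],[0,0.7,0,0,0,0,-1],[0,0.7,0,0,0,0,-1]]'
python3 -m handwheel '[[0,0.5,0,0,0,0,-1],[0,0.5,0,0,0,0,-1]]'
python3 -m handwheel '[[0,0.3,0,0,0,0,-1],[0,0.3,0,0,0,0,-1]]'
```

```text
time_s: 14.37
ee_pos: [0.6153, -0.1796, 0.1359]
orientation: [0.615, 0.349, -0.615, 0.35]
force: [-1.6, 0.2, 1.3]
opening: 0.0004
time_s: 14.53
ee_pos: [0.6236, -0.1846, 0.1354]
orientation: [0.615, 0.349, -0.615, 0.349]
force: [-1.6, 0.8, 0.2]
opening: 0.0007
time_s: 14.7
ee_pos: [0.6281, -0.1872, 0.1352]
orientation: [-0.614, -0.35, 0.615, -0.349]
force: [-14.8, 6.9, 7.0]
opening: 0.0003
```

The stop is met (16 N at exactly the expected offset), so the handle is upright. Next I back off, go over the top and grip it from above.

```bash
python3 -m handwheel '[[0,-1.5,0,0,0,0,-1],[-2,-1.5,0,0,0,0,0.2],[-3,0,0,0,0,0,0.2],[-3,0,0,0,0,0,0.2],[0,2.5,0,0,0,0,0.2],[0,2.4,0,0,0,0,0.2],[0,0,0,0,0,0,0.2],[0,0,0,0,0,0,0.2]]'
python3 look.py 10
python3 - <<'E'
from h import *
for cam in ['wrist','scene']:
    c=dict(np.load(cam+'10.npz')); P=cloud(c); g=c['frame'].max(-1)
    m=(P[...,2]>0.15)&(P[...,2]<0.245)&(abs(P[...,0]-.63)<.07)&(abs(P[...,1]+.18)<.06)&(g<70)
    print(cam,m.sum()); Q=P[m]-[.6445,-.1972,.147]; y=np.array([.861,-.509,0]); z=np.array([-.509,-.861,0])
    for h in np.arange(0,.1,.01):
        k=(Q[:,2]>=h)&(Q[:,2]<h+.01)
        if k.sum(): print(round(h,2),k.sum(),(Q[k]@y).mean().round(4),(Q[k]@z).mean().round(4))
E
```

```text
time_s: 15.37
ee_pos: [0.6449, -0.1974, 0.2142]
orientation: [-0.615, -0.35, 0.615, -0.349]
force: [-0.1, 0.2, -0.2]
opening: 0.0438
15.3667 [ 0.6449 -0.1974  0.2142] [-0.351  0.567  1.037  0.     1.539  1.757] [-0.14  0.21 -0.24] 0.04381857370188275
[[-0.001  0.859 -0.512]
 [ 0.    -0.512 -0.859]
 [-1.    -0.001  0.   ]]
wrist crank_axis [([0.5803, -0.1589, 0.1435], 0.96, [260.0, 256.0])]
wrist handle_hinge [([0.6436, -0.1931, 0.146], 0.65, [257.0, 190.0])]
wrist handle_grip [([0.6374, -0.1966, 0.2054], 0.9, [264.0, 214.0])]
wrist jaw [([0.581, -0.0358, 0.0365], 0.58, [187.0, 260.0])]
wrist stop_zone []
scene crank_axis [([0.5807, -0.1579, 0.144], 0.57, [178.0, 242.0])]
scene handle_hinge [([0.6425, -0.1955, 0.1447], 0.61, [176.0, 271.0])]
scene handle_grip [([0.6447, -0.1998, 0.2056], 0.72, [171.0, 258.0]), ([0.5704, 0.0301, 0.03], 0.19, [249.0, 230.0])]
scene jaw [([0.5787, -0.0403, 0.0333], 0.73, [226.0, 244.0])]
scene stop_zone [([0.5807, 0.1071, 0.0334], 0.63, [276.0, 218.0])]
top crank_axis [([0.5781, -0.1618, 0.1459], 0.95, [339.0, 176.0])]
top handle_hinge [([0.6474, -0.1995, 0.1496], 0.61, [352.0, 151.0])]
top handle_grip []
top jaw [([0.5826, -0.0353, 0.0318], 0.87, [290.0, 180.0])]
top stop_zone [([0.5786, 0.1067, 0.0328], 0.62, [244.0, 181.0])]
wrist 531
0.02 25 0.0074 0.0006
0.03 57 0.0071 0.0003
0.04 63 0.0068 -0.0002
0.05 66 0.0071 0.0
0.06 79 0.0071 0.0008
0.07 89 0.007 0.0001
0.08 152 0.0057 0.0001
scene 204
0.0 4 0.0016 0.0028
0.01 5 0.0053 0.0015
0.02 17 0.0066 -0.0017
0.03 23 0.0069 -0.0018
0.04 31 0.0065 -0.0008
0.05 26 0.006 -0.0018
0.06 28 0.0069 -0.0013
0.07 26 0.0061 -0.0015
0.08 44 0.0044 -0.0007
```

View pics/wrist10.png

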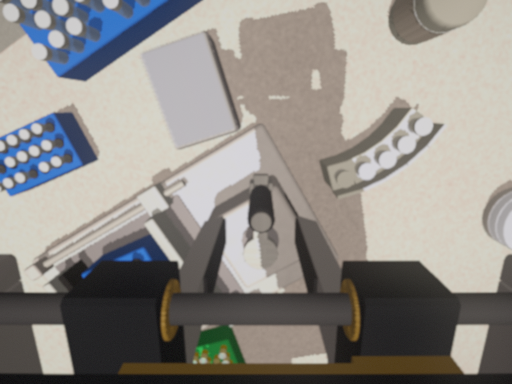

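Run:
```python
from h import *
for cam in ['top1','top10','scene10','wrist1']:
    c=dict(np.load(cam+'.npz')); P=cloud(c); fr=c['frame'].astype(int); g=fr.max(-1)
    print(cam)
    for lab,x0,x1 in (('a',.505,.53),('b',.53,.56),('c',.56,.60),('d',.60,.63),('e',.63,.655)):
        s=(P[...,0]>x0)&(P[...,0]<x1)&(P[...,2]>.05)
        dk=s&(g<45)&(P[...,1]>.07)&(P[...,1]<.14)&(P[...,2]>.04)
        bl=s&(fr[...,2]>fr[...,0]+40)&(P[...,1]>-.04)&(P[...,1]<.12)&(P[...,2]>.06)
        jw=s&(g>110)&(P[...,1]>-.07)&(P[...,1]<-.02)&(P[...,2]>.065)&(P[...,2]<.085)
        f3=lambda m:(m.sum(),np.percentile(P[m][:,1],[2,50,98]).round(4).tolist(),np.median(P[m][:,2]).round(3)) if m.sum()>3 else None
        print(lab,'bar',f3(dk),'blue',f3(bl),'jaw',f3(jw))
```

```text
top1
a bar (np.int64(27), [0.0979, 0.1009, 0.104], np.float64(0.079)) blue (np.int64(177), [-0.0102, 0.0394, 0.0832], np.float64(0.084)) jaw (np.int64(35), [-0.0486, -0.043, -0.0396], np.float64(0.077))
b bar (np.int64(38), [0.0957, 0.101, 0.1197], np.float64(0.077)) blue (np.int64(206), [-0.0132, 0.0364, 0.0803], np.float64(0.084)) jaw (np.int64(40), [-0.0491, -0.0446, -0.04], np.float64(0.078))
c bar (np.int64(59), [0.0954, 0.101, 0.1197], np.float64(0.076)) blue (np.int64(300), [-0.0165, 0.0333, 0.0774], np.float64(0.084)) jaw (np.int64(55), [-0.0496, -0.0459, -0.04], np.float64(0.079))
d bar (np.int64(32), [0.0953, 0.0983, 0.1014], np.float64(0.077)) blue (np.int64(201), [-0.0197, 0.0274, 0.0717], np.float64(0.084)) jaw (np.int64(40), [-0.0496, -0.0451, -0.0405], np.float64(0.078))
e bar (np.int64(25), [0.0953, 0.0985, 0.1014], np.float64(0.078)) blue (np.int64(91), [-0.0206, 0.0333, 0.0687], np.float64(0.084)) jaw (np.int64(35), [-0.05, -0.0442, -0.0219], np.float64(0.078))
top10
a bar (np.int64(26), [0.0978, 0.1009, 0.104], np.float64(0.079)) blue (np.int64(178), [-0.0102, 0.03
[... 2088 characters left out ...]
, -0.013, -0.0], np.float64(0.079)) jaw (np.int64(190), [-0.0505, -0.0451, -0.0371], np.float64(0.08))
c bar (np.int64(74), [0.0946, 0.0958, 0.0974], np.float64(0.077)) blue (np.int64(515), [-0.0193, 0.0253, 0.0746], np.float64(0.086)) jaw (np.int64(258), [-0.0508, -0.0458, -0.0376], np.float64(0.08))
d bar (np.int64(62), [0.0944, 0.0952, 0.0966], np.float64(0.075)) blue (np.int64(609), [-0.0219, 0.008, 0.0678], np.float64(0.086)) jaw (np.int64(202), [-0.0522, -0.046, -0.0208], np.float64(0.08))
e bar (np.int64(24), [0.0936, 0.0949, 0.0959], np.float64(0.072)) blue (np.int64(514), [-0.0228, 0.0215, 0.0671], np.float64(0.086)) jaw (np.int64(173), [-0.0525, -0.0464, -0.0226], np.float64(0.08))
```

```bash
python3 -m handwheel '[[2.5,0,0,0,0,0,0.2],[3,0,0,0,0,0,0.2],[2.5,0,0,0,0,0,0.2],[0.3,0,0,0,0,0,0.2],[0,0,0,0,0,0,-1],[0,0,0,0,0,0,-1],[0,0,0,0,0,0,-1],[0,0,0,0,0,0,-1],[0,0,0,0,0,0,-1],[0,0,0,0,0,0,-1],[0,0,0,0,0,0,-1]]'
cat > plan.py <<'E'
import sys
from h import *
from scipy.spatial.transform import Rotation as R
# rows for circle: axis, radius, dtheta total clockwise, n
A=np.array([float(sys.argv[1]),float(sys.argv[2])]); r=float(sys.argv[3]); dth=float(sys.argv[4]); n=int(sys.argv[5])
o=arm.observe(); M=R.from_quat(o['orientation']).as_matrix(); p=o['ee_pos'][:2]
print('ee',o['ee_pos'].round(4),'F',o['force'].round(2),'open',o['opening'],'t',o['time_s'])
d=p-A; th0=np.arctan2(d[1],d[0]); print('r',np.hypot(*d),'th',th0)
a=float(sys.argv[6]) if len(sys.argv)>6 else th0
pts=[A+r*np.array([np.cos(a-dth*i/n),np.sin(a-dth*i/n)]) for i in range(n+1)]
q=p if len(sys.argv)<=6 else pts[0]; rows=[]; acc=np.zeros(3)
if len(sys.argv)<=6: q=p
for i in range(1,n+1):
    w=np.r_[pts[i]-q,0]; v=M.T@w*100; rv=np.round(v,2); rows.append([0,rv[1],rv[2],0,0,0,-1]); q=q+ (M@(rv/100))[:2]
print(str([[ (0 if x==0 else round(float(x),2)) for x in rr] for rr in rows]).replace(' ',''))
E
python3 plan.py .580 -.159 .075 2.4 16
```

```text
time_s: 17.18
ee_pos: [0.6448, -0.1973, 0.1332]
orientation: [0.615, 0.349, -0.615, 0.35]
force: [-2.0, -1.9, 3.6]
opening: 0.0196
ee [ 0.6448 -0.1973  0.1332] F [-1.99 -1.94  3.62] open 0.019641292844183433 t 17.1833
r 0.07530182259242026 th -0.5341121792011319
[[0,-0.11,1.12,0,0,0,-1.0],[0,-0.25,1.1,0,0,0,-1.0],[0,-0.41,1.04,0,0,0,-1.0],[0,-0.56,0.98,0,0,0,-1.0],[0,-0.7,0.88,0,0,0,-1.0],[0,-0.82,0.76,0,0,0,-1.0],[0,-0.93,0.64,0,0,0,-1.0],[0,-1.01,0.49,0,0,0,-1.0],[0,-1.07,0.33,0,0,0,-1.0],[0,-1.12,0.16,0,0,0,-1.0],[0,-1.12,0,0,0,0,-1.0],[0,-1.11,-0.17,0,0,0,-1.0],[0,-1.07,-0.33,0,0,0,-1.0],[0,-1.02,-0.49,0,0,0,-1.0],[0,-0.92,-0.64,0,0,0,-1.0],[0,-0.82,-0.76,0,0,0,-1.0]]
```

```bash
python3 -m handwheel '[[0,-0.11,1.12,0,0,0,-1],[0,-0.25,1.1,0,0,0,-1],[0,-0.41,1.04,0,0,0,-1],[0,-0.56,0.98,0,0,0,-1],[0,-0.7,0.88,0,0,0,-1]]'
python3 - <<'E'
from h import *
o=arm.observe();d=o['ee_pos'][:2]-[.58,-.159];print(np.hypot(*d),np.arctan2(d[1],d[0]),o['force'],o['opening'])
E
```

```text
time_s: 17.6
ee_pos: [0.6017, -0.2309, 0.1332]
orientation: [0.616, 0.349, -0.614, 0.35]
force: [5.5, 2.7, 2.3]
opening: 0.02
0.07512882154327945 -1.27727546956907 [5.53510848 2.68190353 2.33510414] 0.019970745953118468
```

```bash
python3 -m handwheel '[[0,-0.82,0.76,0,0,0,-1],[0,-0.93,0.64,0,0,0,-1],[0,-1.01,0.49,0,0,0,-1],[0,-1.07,0.33,0,0,0,-1],[0,-1.12,0.16,0,0,0,-1],[0,-1.12,0,0,0,0,-1],[0,-1.11,-0.17,0,0,0,-1],[0,-1.07,-0.33,0,0,0,-1],[0,-1.02,-0.49,0,0,0,-1],[0,-0.92,-0.64,0,0,0,-1],[0,-0.82,-0.76,0,0,0,-1],[0,0,0,0,0,0,-1]]'
python3 plan.py .580 -.159 .075 0.9 12
python3 - <<'E'
from h import *
for cam in ('wrist','top','scene'):
    c=save(cam,cam+'11')
    np.savez(f'{cam}11.npz',**c)
E
```

```text
time_s: 18.6
ee_pos: [0.5067, -0.1735, 0.1331]
orientation: [0.615, 0.349, -0.614, 0.35]
force: [0.2, 4.9, 4.3]
opening: 0.0195
ee [ 0.5067 -0.1735  0.1331] F [0.21 4.92 4.26] open 0.019538051008579138 t 18.6
r 0.07471050217223316 th -2.9461832917372153
[[0,-0.38,-0.41,0,0,0,-1.0],[0,-0.33,-0.46,0,0,0,-1.0],[0,-0.29,-0.48,0,0,0,-1.0],[0,-0.25,-0.5,0,0,0,-1.0],[0,-0.22,-0.52,0,0,0,-1.0],[0,-0.18,-0.54,0,0,0,-1.0],[0,-0.13,-0.54,0,0,0,-1.0],[0,-0.1,-0.56,0,0,0,-1.0],[0,-0.05,-0.56,0,0,0,-1.0],[0,-0.01,-0.56,0,0,0,-1.0],[0,0.03,-0.56,0,0,0,-1.0],[0,0.07,-0.56,0,0,0,-1.0]]
```

View pics/wrist11.png

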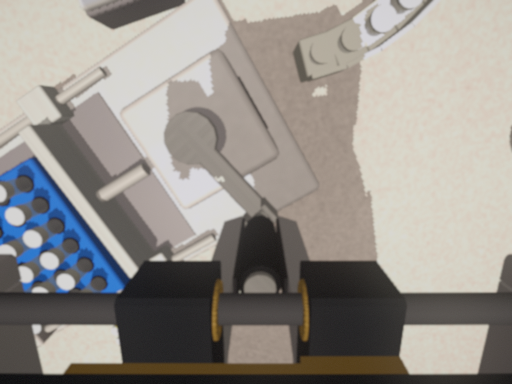

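View pics/scene11.png

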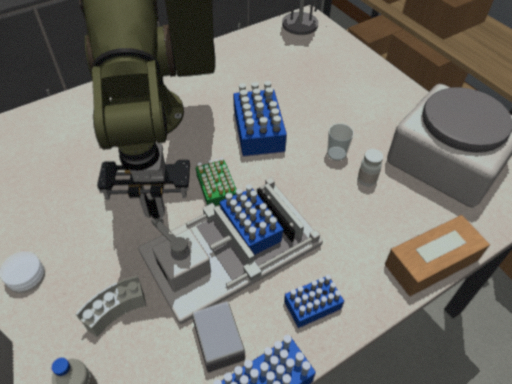

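```bash
python3 -m handwheel '[[0,-0.38,-0.41,0,0,0,-1],[0,-0.33,-0.46,0,0,0,-1],[0,-0.29,-0.48,0,0,0,-1],[0,-0.25,-0.5,0,0,0,-1],[0,-0.22,-0.52,0,0,0,-1],[0,-0.18,-0.54,0,0,0,-1]]'
python3 -m handwheel '[[0,-0.13,-0.54,0,0,0,-1],[0,-0.1,-0.56,0,0,0,-1],[0,-0.05,-0.56,0,0,0,-1],[0,-0.01,-0.56,0,0,0,-1],[0,0.03,-0.56,0,0,0,-1],[0,0.07,-0.56,0,0,0,-1]]'
cat > meas.py <<'E'
import sys
from h import *
n=sys.argv[1]
for cam in ['top','scene']:
    c=save(cam,cam+n); np.savez(f'{cam}{n}.npz',**c); P=cloud(c); fr=c['frame'].astype(int); g=fr.max(-1); print(cam)
    for lab,x0,x1 in (('a',.505,.53),('b',.53,.56),('c',.56,.60),('d',.60,.63),('e',.63,.655)):
        s=(P[...,0]>x0)&(P[...,0]<x1)&(P[...,2]>.05)
        dk=s&(g<45)&(P[...,1]>.085)&(P[...,1]<.14)&(P[...,2]>.04)
        bl=s&(fr[...,2]>fr[...,0]+40)&(P[...,1]>-.04)&(P[...,1]<.12)&(P[...,2]>.06)
        jw=s&(g>110)&(P[...,1]>-.06)&(P[...,1]<.02)&(P[...,2]>.07)&(P[...,2]<.083)
        f3=lambda m:(int(m.sum()),np.percentile(P[m][:,1],[2,50,98]).round(4).tolist()) if m.sum()>3 else None
        print(lab,'bar',f3(dk),'blue',f3(bl),'jaw',f3(jw))
a=cv2.imread(f'pics/top{n}.png')[140:225,210:330]; cv2.imwrite(f'pics/t{n}c.png',cv2.resize(a,None,fx=6,fy=6,interpolation=cv2.INTER_CUBIC))
E
python3 meas.py 12; python3 plan.py .580 -.159 .075 0.6 8
```

```text
time_s: 19.25
ee_pos: [0.5072, -0.1421, 0.133]
orientation: [-0.615, -0.349, 0.615, -0.35]
force: [-3.2, -5.5, 7.3]
opening: 0.0197
time_s: 19.75
ee_pos: [0.5222, -0.1119, 0.133]
orientation: [-0.614, -0.349, 0.615, -0.349]
force: [-7.9, -2.2, 11.2]
opening: 0.0196
top
a bar (26, [0.0979, 0.1009, 0.1039]) blue (174, [-0.0043, 0.0454, 0.0891]) jaw (47, [-0.0166, -0.0105, 0.0188])
b bar (39, [0.0957, 0.1011, 0.1198]) blue (209, [-0.0046, 0.0456, 0.0892]) jaw (54, [-0.0167, -0.0106, 0.0041])
c bar (65, [0.0953, 0.1011, 0.1197]) blue (302, [-0.0048, 0.0425, 0.0863]) jaw (66, [-0.0169, -0.0108, 0.014])
d bar (30, [0.0953, 0.0983, 0.1026]) blue (200, [-0.0049, 0.0392, 0.0864]) jaw (52, [-0.0171, -0.0112, 0.0039])
e bar (27, [0.0953, 0.0984, 0.1028]) blue (80, [-0.0033, 0.0392, 0.0864]) jaw (34, [-0.0173, -0.0114, 0.0126])
scene
a bar (20, [0.0955, 0.0992, 0.1032]) blue (103, [-0.0052, 0.0118, 0.0964]) jaw (53, [-0.0189, -0.0106, -0.0])
b bar (27, [0.0963, 0.0999, 0.104]) blue (140, [-0.0048, 0.0345, 0.0883]) jaw (64, [-0.0189, -0.0114, -0.0041])
c bar (44, [0.0949, 0.1002, 0.1042]) blue (231, [-0.005, 0.0359, 0.086]) jaw (86, [-0.0193, -0.0118, -0.0002])
d bar (40, [0.0948, 0.0992, 0.1041]) blue (185, [-0.0047, 0.0299, 0.0952]) jaw (76, [-0.02, -0.0116, -0.0021])
e bar (69, [0.0928, 0.0956, 0.1024]) blue (331, [-0.0025, 0.0415, 0.0862]) jaw (60, [-0.0195, -0.0132, -0.0052])
ee [ 0.5226 -0.1113  0.133 ] F [-4.92  2.66 11.1 ] open 0.0193898247672738 t 19.85
r 0.07461059279286075 th 2.4479909077361586
[[0,0.07,-0.56,0,0,0,-1.0],[0,0.15,-0.54,0,0,0,-1.0],[0,0.19,-0.53,0,0,0,-1.0],[0,0.23,-0.51,0,0,0,-1.0],[0,0.26,-0.5,0,0,0,-1.0],[0,0.31,-0.47,0,0,0,-1.0],[0,0.34,-0.45,0,0,0,-1.0],[0,0.37,-0.42,0,0,0,-1.0]]
```

View pics/t12c.png

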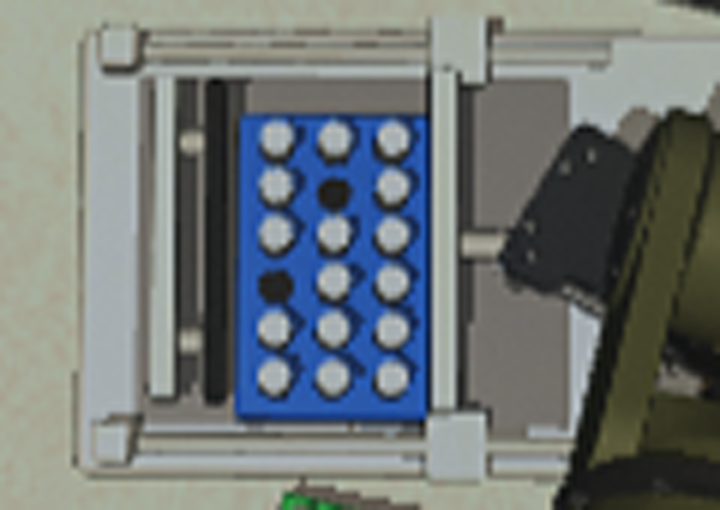

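```bash
python3 -m handwheel '[[-0.1,0.07,-0.56,0,0,0,-1],[0,0.15,-0.54,0,0,0,-1],[0,0.19,-0.53,0,0,0,-1],[0,0.23,-0.51,0,0,0,-1]]'
python3 - <<'E'
from h import *
F=[]
for i in range(1):
    o=arm.observe();d=o['ee_pos'][:2]-[.58,-.159];a=np.arctan2(d[1],d[0]);t=np.array([np.sin(a),-np.cos(a)]);print(np.hypot(*d),a,o['force'],'tang',-o['force'][:2]@t,'rad',o['force'][:2]@d/.075)
E
python3 -m handwheel '[[-0.1,0.26,-0.5,0,0,0,-1],[0,0.31,-0.47,0,0,0,-1]]'
python3 - <<'E'
from h import *
o=arm.observe();d=o['ee_pos'][:2]-[.58,-.159];a=np.arctan2(d[1],d[0]);t=np.array([np.sin(a),-np.cos(a)]);print(np.hypot(*d),a,o['force'],'tang',-o['force'][:2]@t,'rad',o['force'][:2]@d/.075)
E
python3 meas.py 13
```

```text
time_s: 20.18
ee_pos: [0.5384, -0.0968, 0.1331]
orientation: [-0.614, -0.35, 0.616, -0.349]
force: [-5.9, -3.0, 3.4]
opening: 0.0194
0.07482801569840997 2.15970982080175 [-5.88892894 -2.9706809   3.39051692] tang 6.546995615582403 rad 0.7989617186158512
time_s: 20.35
ee_pos: [0.5478, -0.0914, 0.1332]
orientation: [-0.613, -0.35, 0.616, -0.349]
force: [-6.4, -3.4, -1.3]
opening: 0.0197
0.07488326962179359 2.014953373711399 [-6.44740376 -3.39945842 -1.25990239] tang 7.282569447146929 rad -0.2987249776446957
top
a bar (25, [0.0979, 0.1009, 0.104]) blue (171, [0.0014, 0.0482, 0.092]) jaw (55, [-0.0135, -0.0049, 0.0072])
b bar (42, [0.0956, 0.101, 0.1198]) blue (200, [0.0013, 0.0511, 0.0921]) jaw (57, [-0.0138, -0.0049, 0.0067])
c bar (65, [0.0953, 0.1011, 0.1196]) blue (296, [0.0011, 0.051, 0.0922]) jaw (65, [-0.014, -0.0079, 0.0069])
d bar (31, [0.0953, 0.0983, 0.1014]) blue (199, [0.0009, 0.0481, 0.0922]) jaw (59, [-0.0144, -0.0079, 0.0098])
e bar (26, [0.0954, 0.0984, 0.1029]) blue (76, [0.0024, 0.0466, 0.0908]) jaw (45, [-0.0146, -0.0083, 0.0158])
scene
a bar (6, [0.1009, 0.1019, 0.1025]) blue (98, [-0.0001, 0.014, 0.096]) jaw (48, [-0.0142, -0.006, 0.0014])
b bar (9, [0.0983, 0.101, 0.1039]) blue (159, [-0.0008, 0.038, 0.0973]) jaw (65, [-0.0143, -0.0082, 0.0005])
c bar (16, [0.0986, 0.1024, 0.1043]) blue (237, [-0.0005, 0.0399, 0.0903]) jaw (90, [-0.015, -0.0074, 0.0066])
d bar (14, [0.098, 0.1013, 0.1031]) blue (180, [-0.0004, 0.0357, 0.0957]) jaw (72, [-0.0153, -0.0075, 0.0008])
e bar (56, [0.0935, 0.0956, 0.1028]) blue (343, [0.0009, 0.0473, 0.0912]) jaw (57, [-0.0155, -0.0082, 0.0075])
```

View pics/t13c.png

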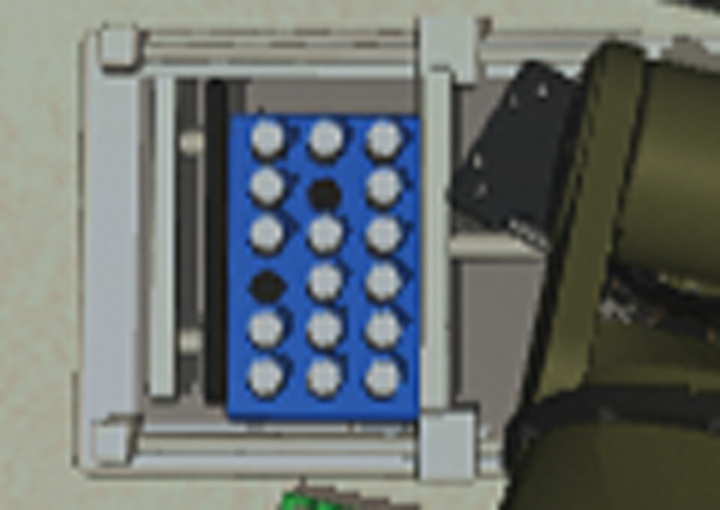

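```bash
python3 plan.py .580 -.159 .075 0.48 6
cat > edge.py <<'E'
import sys
from h import *
def shift(a,b):
    # subpixel displacement of dark bar: centroid of darkness in cols 243..252 limited rows, plus back edge 50% crossing
    pass
for n in sys.argv[1:]:
    c=dict(np.load(f'top{n}.npz')); g=c['frame'].astype(float).mean(-1)
    p=g[160:202].mean(0)
    print(n,p[232:256].round(0).astype(int).tolist())
E
python3 edge.py 1 10 12 13
```

```text
ee [ 0.5485 -0.091   0.1333] F [-1.04 -2.5  -4.35] open 0.01958510894759833 t 20.45
r 0.07492467450001297 th 2.004703014178874
[[0,0.35,-0.49,0,0,0,-1.0],[0,0.4,-0.45,0,0,0,-1.0],[0,0.43,-0.41,0,0,0,-1.0],[0,0.46,-0.39,0,0,0,-1.0],[0,0.49,-0.34,0,0,0,-1.0],[0,0.52,-0.31,0,0,0,-1.0]]
1 [180, 122, 120, 149, 187, 187, 194, 53, 85, 87, 86, 126, 42, 38, 39, 35, 75, 73, 69, 119, 113, 109, 104, 110]
10 [184, 126, 124, 153, 192, 191, 198, 55, 87, 90, 89, 130, 43, 39, 40, 36, 77, 75, 71, 122, 117, 112, 107, 113]
12 [166, 111, 110, 137, 173, 172, 179, 48, 77, 79, 79, 115, 38, 34, 35, 31, 68, 58, 103, 100, 99, 102, 121, 127]
13 [166, 112, 110, 137, 173, 173, 179, 48, 77, 80, 79, 116, 38, 34, 35, 26, 92, 102, 100, 97, 114, 122, 126, 120]
```

```bash
python3 -m handwheel '[[0,0.35,-0.49,0,0,0,-1],[0,0.4,-0.45,0,0,0,-1]]'
cat > f.py <<'E'
from h import *
o=arm.observe();d=o['ee_pos'][:2]-[.58,-.159];a=np.arctan2(d[1],d[0]);t=np.array([np.sin(a),-np.cos(a)])
print('turned',(-.534-a)%(2*np.pi),'r',np.hypot(*d),o['force'].round(1),'tang',-o['force'][:2]@t,'rad',o['force'][:2]@d/.075, 'dq',o['dq'].round(3))
E
python3 f.py
python3 -m handwheel '[[0,0.43,-0.41,0,0,0,-1],[0,0.46,-0.39,0,0,0,-1]]'; python3 f.py; python3 meas.py 14 >/dev/null; python3 edge.py 13 14
```

```text
time_s: 20.62
ee_pos: [0.559, -0.087, 0.1333]
orientation: [-0.614, -0.35, 0.616, -0.349]
force: [-6.0, -4.0, -4.1]
opening: 0.0197
turned 3.894797057329609 r 0.07494941771859198 [-6.  -4.  -4.1] tang 6.886809758099012 rad -2.171903476052847 dq [ 0.066  0.144 -0.197  0.001  0.053  0.064]
time_s: 20.78
ee_pos: [0.5708, -0.0846, 0.1333]
orientation: [-0.614, -0.35, 0.616, -0.349]
force: [-7.4, -2.8, -3.4]
opening: 0.0197
turned 4.054958263446137 r 0.07499479891316664 [-7.4 -2.8 -3.4] tang 7.732615747351317 rad -1.901438643825224 dq [ 0.045  0.15  -0.212 -0.002  0.06   0.043]
13 [166, 112, 110, 137, 173, 173, 179, 48, 77, 80, 79, 116, 38, 34, 35, 26, 92, 102, 100, 97, 114, 122, 126, 120]
14 [167, 112, 110, 138, 174, 173, 180, 48, 77, 81, 82, 67, 34, 34, 28, 96, 102, 100, 98, 118, 124, 124, 119, 94]
```

View pics/t14c.png

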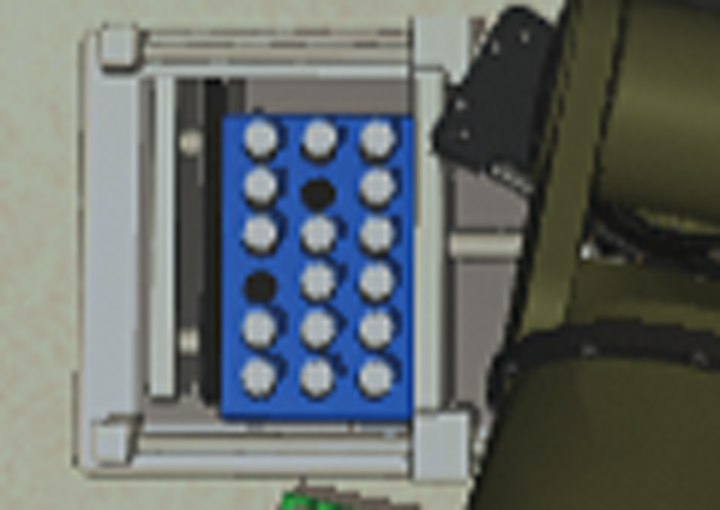

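```bash
python3 plan.py .580 -.159 .075 0.24 3
```

```text
ee [ 0.5715 -0.0845  0.1333] F [-1.58 -2.41 -5.87] open 0.020152792933072393 t 20.8833
r 0.07502566663706477 th 1.6845744070222686
[[0,0.49,-0.34,0,0,0,-1.0],[0,0.52,-0.31,0,0,0,-1.0],[0,0.54,-0.26,0,0,0,-1.0]]
```

```bash
python3 -m handwheel '[[0,0.49,-0.34,0,0,0,-1],[0,0.52,-0.31,0,0,0,-1]]'; python3 f.py
python3 -m handwheel '[[0,0.54,-0.26,0,0,0,-1]]'; python3 f.py; python3 -m handwheel '[[0,0,0,0,0,0,-1],[0,0,0,0,0,0,-1]]'; python3 f.py;  python3 meas.py 15 ; python3 edge.py 12 13 14 15
python3 - <<'E'
from h import *
for n in ('12','13','14','15'):
    c=dict(np.load(f'top{n}.npz')); g=c['frame'].astype(float).mean(-1)
    print(n,[[int(x) for x in g[r,238:250]] for r in (156,165,175,185,195,203)])
E
```

```text
time_s: 21.05
ee_pos: [0.5825, -0.084, 0.1333]
orientation: [-0.614, -0.35, 0.616, -0.348]
force: [-8.9, -2.3, -4.2]
opening: 0.0198
turned 4.211784316497763 r 0.07505430967259209 [-8.9 -2.3 -4.2] tang 8.768458081109967 rad -2.6360615085347368 dq [ 0.024  0.163 -0.228 -0.002  0.067  0.025]
time_s: 21.13
ee_pos: [0.5885, -0.0844, 0.1333]
orientation: [-0.614, -0.35, 0.616, -0.348]
force: [-9.0, -0.4, -3.4]
opening: 0.0196
turned 4.292151980596764 r 0.07506624801318638 [-9.  -0.4 -3.4] tang 8.899587532359396 rad -1.3750876572837105 dq [ 0.013  0.159 -0.226 -0.     0.068  0.013]
time_s: 21.3
ee_pos: [0.5892, -0.0845, 0.1333]
orientation: [-0.614, -0.35, 0.615, -0.349]
force: [-3.9, -2.0, -7.0]
opening: 0.0196
turned 4.301288406831028 r 0.07510983769597035 [-3.9 -2.  -7. ] tang 3.614479976001186 rad -2.5124741090436937 dq [ 0.002 -0.006  0.005 -0.001 -0.01   0.   ]
top
a bar (29, [0.1008, 0.1039, 0.1098]) blue (172, [0.0072, 0.0525, 0.0978]) jaw (57, [-0.0078, 0.001, 0.0156])
b bar (37, [0.0862, 0.104, 0.1197]) blue (201, [0.0072, 0.0542, 0.0979]) jaw (59, [-0.0079, 0.0008, 0.013])
c bar
[... 1906 characters left out ...]
52, 65, 64, 81, 89, 33, 36, 34, 25, 103, 103]]
14 [[179, 84, 58, 65, 64, 86, 33, 35, 35, 39, 66, 64], [180, 56, 77, 112, 106, 90, 32, 34, 31, 89, 101, 100], [182, 49, 65, 66, 67, 63, 35, 35, 29, 98, 101, 99], [181, 39, 65, 65, 66, 68, 34, 34, 26, 97, 102, 101], [174, 61, 121, 120, 135, 45, 33, 34, 25, 103, 103, 100], [168, 52, 66, 65, 85, 47, 34, 35, 32, 107, 102, 100]]
15 [[180, 84, 58, 66, 69, 38, 34, 36, 31, 67, 65, 62], [182, 57, 77, 116, 79, 32, 34, 34, 57, 106, 100, 100], [183, 50, 65, 68, 52, 34, 35, 30, 87, 102, 100, 100], [183, 40, 65, 68, 44, 34, 34, 30, 92, 102, 101, 103], [175, 61, 121, 125, 68, 33, 35, 26, 96, 103, 101, 99], [169, 52, 67, 70, 40, 35, 35, 25, 101, 104, 102, 120]]
```

View pics/t15c.png

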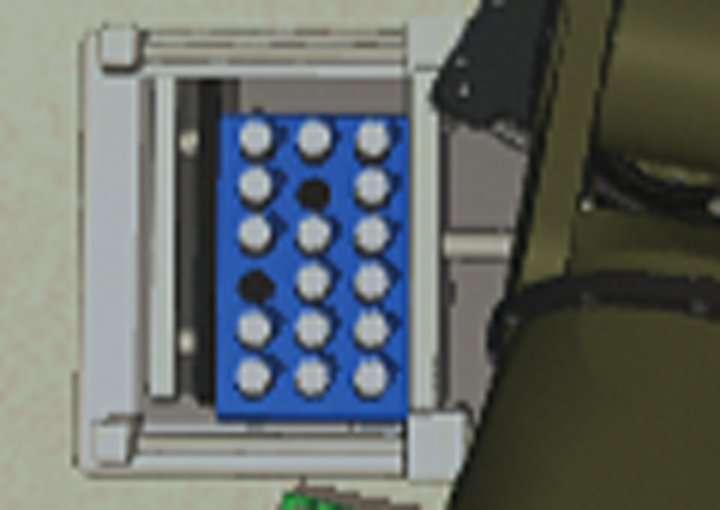

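Crank turned 4.30 rad. The bar is pushed back about 4.5 mm (roughly 22 N), and the rise in winding pull, 8.9 against 6.6 N, implies about 18 N. That is on target. Now I release, rise, turn and shut the fingers on the outer side of the handle.

```bash
python3 -m handwheel '[[0,0,0,0,0,0,0.2],[0,0,0,0,0,0,0.2],[0,0,0,0,0,0,0.2],[-2,0,0,0,0,0,0.2],[-3,0,0,0,0,0,0.2],[-3.2,0,0,0,0,0,0.2],[0,0,0,-0.104,0,0,-1],[0,0,0,-0.104,0,0,-1],[0,0,0,-0.104,0,0,-1],[0,0,0,-0.104,0,0,-1],[0,0,-2.5,0,0,0,-1],[0,0,-2.5,0,0,0,-1],[0,0,0,0,0,0,-1]]'
python3 - <<'E'
from h import *
from scipy.spatial.transform import Rotation as R
o=arm.observe();print(o['force'].round(1),o['opening'],R.from_quat(o['orientation']).as_matrix().round(3),o['qpos'].round(2))
c=save('scene','s16');np.savez('scene16.npz',**c)
im=cv2.imread('pics/s16.png');cv2.imwrite('pics/s16c.png',cv2.resize(im[150:320,110:330],None,fx=3.4,fy=3.4,interpolation=cv2.INTER_CUBIC))
print([(m['at'],m['score']) for m in arm.mark_of('scene','handle_hinge')],[(m['at'],m['score']) for m in arm.mark_of('scene','handle_grip')])
a=1.448; d=np.array([np.cos(a),np.sin(a)]); v=o['ee_pos'][:2]-[.58,-.159]; print('radial',v@d,'lat',v@[-d[1],d[0]])
E
```

```text
time_s: 22.48
ee_pos: [0.5966, -0.0312, 0.2171]
orientation: [0.529, 0.469, -0.528, 0.47]
force: [0.9, 0.2, 0.1]
opening: 0.0134
[0.9 0.2 0.1] 0.013441451344321469 [[ 0.002  0.993 -0.118]
 [ 0.001 -0.118 -0.993]
 [-1.     0.002 -0.001]] [-0.11  0.38  1.31  0.    1.46  1.58]
[([0.589, -0.0838, 0.1457], 0.7)] [([0.5895, -0.087, 0.2037], 0.51)]
radial 0.12883868658615552 lat -0.0007800066358012738
```

View pics/s16c.png

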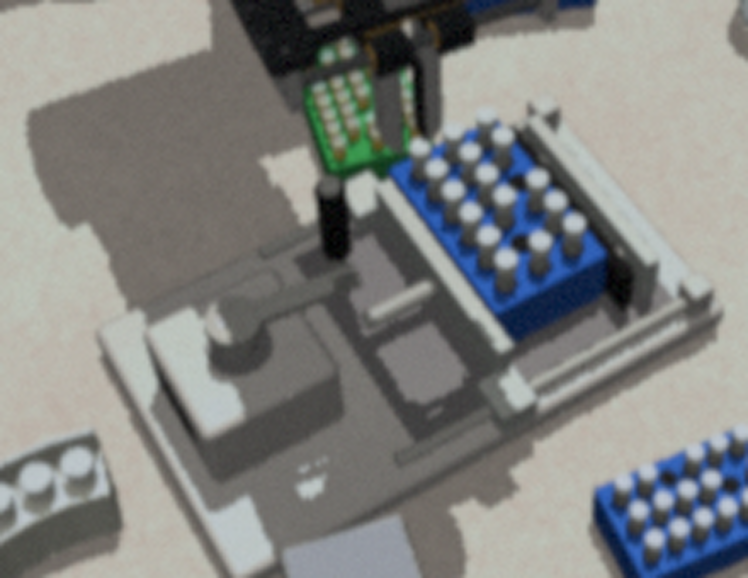

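```bash
python3 -m handwheel '[[2.5,0,0,0,0,0,-1],[3,0,0,0,0,0,-1],[1.9,0,0,0,0,0,-1],[0,0,1.5,0,0,0,-1],[0,0,1,0,0,0,-1],[0,0,0.8,0,0,0,-1],[0,0,0.6,0,0,0,-1],[0,0,0.6,0,0,0,-1],[0,0,0.6,0,0,0,-1]]'
python3 -m handwheel '[[0,0,0.7,0,0,0,-1],[0,0,0.7,0,0,0,-1],[0,0,0.7,0,0,0,-1],[0,0,0.7,0,0,0,-1]]'
python3 - <<'E'
from h import *
o=arm.observe();a=1.448; d=np.array([np.cos(a),np.sin(a)]); v=o['ee_pos'][:2]-[.58,-.159]; print('radial',v@d,'lat',v@[-d[1],d[0]],o['force'],o['opening'])
c=save('scene','s17')
im=cv2.imread('pics/s17.png');cv2.imwrite('pics/s17c.png',cv2.resize(im[150:320,110:330],None,fx=3.4,fy=3.4,interpolation=cv2.INTER_CUBIC))
E
```

```text
time_s: 23.38
ee_pos: [0.59, -0.0857, 0.143]
orientation: [0.53, 0.468, -0.529, 0.469]
force: [1.0, 1.5, -0.5]
opening: 0.0006
time_s: 23.72
ee_pos: [0.5864, -0.1136, 0.1424]
orientation: [0.529, 0.469, -0.529, 0.469]
force: [0.6, 2.1, 0.3]
opening: 0.0007
radial 0.045860214968578304 lat -0.0007597094381880085 [0.60388131 2.1119721  0.27841668] 0.0006579583591381685
```

View pics/s17c.png

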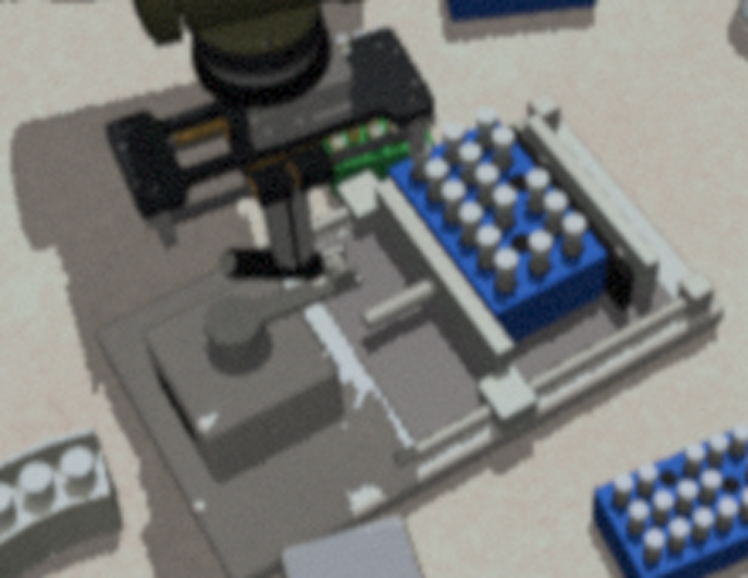

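```bash
python3 -m handwheel '[[0.2,0,0.7,0,0,0,-1],[0.3,0,0.7,0,0,0,-1],[0.4,0,0.6,0,0,0,-1],[0.5,0,0,0,0,0,-1],[0.5,0,0,0,0,0,-1],[0.4,0,0,0,0,0,-1]]'
python3 -m handwheel '[[0.3,0,0,0,0,0,-1],[0.2,0,0,0,0,0,-1]]'
```

```text
time_s: 24.27
ee_pos: [0.5838, -0.1329, 0.1186]
orientation: [-0.529, -0.469, 0.53, -0.469]
force: [0.0, -0.8, 1.1]
opening: 0.0
time_s: 24.43
ee_pos: [0.585, -0.1333, 0.1158]
orientation: [0.53, 0.468, -0.529, 0.47]
force: [-1.9, -3.2, 20.9]
opening: 0.0002
```

```bash
python3 -m handwheel '[[-1,0,0,0,0,0,-1],[-3,0,0,0,0,0,-1],[-4,0,0,0,0,0,-1],[-4,-2,0,0,0,0,-1],[-2,-4,0,0,0,0,-1],[0,-4,0,0,0,0,-1],[0,-4,0,0,0,0,-1],[0,-4,0,0,0,0,-1],[0,0,0,0,0,0,-1],[0,0,0,0,0,0,-1]]'
python3 meas.py 18;  python3 edge.py 15 18
python3 - <<'E'
from h import *
A=np.array([.58,-.159]); a=1.448; d=np.array([np.cos(a),np.sin(a)])
for cam in ['top','scene']:
    c=dict(np.load(cam+'18.npz')); P=cloud(c); g=c['frame'].max(-1)
    m=(P[...,2]>0.145)&(P[...,2]<0.2)&(abs(P[...,0]-.585)<.03)&(abs(P[...,1]+.13)<.06)&(g<70)
    Q=P[m]; s=(Q[:,:2]-A)@d
    for lo in np.arange(-.02,.07,.015):
        k=(s>=lo)&(s<lo+.015)
        if k.sum(): print(cam,round(lo,3),k.sum(),np.percentile(Q[k][:,2],80).round(4))
for cam in ['top','scene']:
    print(cam,{q:[(np.round(m['at'],3).tolist(),round(m['score'],2)) for m in arm.mark_of(cam,q)][:2] for q in ('carrier','tipbox','reagent','beaker','handle_grip','handle_hinge')})
im=cv2.imread('pics/scene18.png');cv2.imwrite('pics/s18c.png',cv2.resize(im[150:320,110:330],None,fx=3.4,fy=3.4,interpolation=cv2.INTER_CUBIC))
print(arm.observe()['force'],arm.observe()['time_s'])
E
```

```text
time_s: 25.27
ee_pos: [0.4086, -0.1112, 0.2509]
orientation: [0.53, 0.468, -0.529, 0.469]
force: [-0.3, -0.0, 0.6]
opening: 0.0006
top
a bar (31, [0.1008, 0.1039, 0.1099]) blue (171, [0.0073, 0.054, 0.0978]) jaw (44, [-0.0079, -0.0018, 0.0106])
b bar (39, [0.0862, 0.104, 0.1198]) blue (198, [0.0071, 0.0555, 0.0979]) jaw (51, [-0.0081, -0.0018, 0.0159])
c bar (49, [0.101, 0.1042, 0.1198]) blue (289, [0.007, 0.0598, 0.0981]) jaw (67, [-0.0081, -0.002, 0.0158])
d bar (29, [0.1012, 0.1042, 0.1073]) blue (197, [0.0069, 0.0569, 0.0982]) jaw (45, [-0.0082, -0.0023, 0.0104])
e bar (29, [0.0989, 0.1043, 0.1074]) blue (78, [0.0084, 0.0525, 0.0966]) jaw (35, [-0.0085, -0.0052, 0.0026])
scene
a bar (8, [0.1047, 0.1066, 0.1194]) blue (97, [0.0049, 0.0186, 0.1023]) jaw (48, [-0.0088, -0.002, 0.0131])
b bar None blue (139, [0.0049, 0.0449, 0.1007]) jaw (63, [-0.0091, -0.0014, 0.0058])
c bar (14, [0.1043, 0.1069, 0.1206]) blue (231, [0.0049, 0.0447, 0.0945]) jaw (82, [-0.0093, -0.0014, 0.0063])
d bar (15, [0.1046, 0.1065, 0.109]) blue (179, [0.0049, 0.0397, 0.0996]) jaw (72, [-0.0091, -0.003, 0.0072
[... 584 characters left out ...]
cene 0.055 11 0.1562
scene 0.07 6 0.1517
top {'carrier': [([0.582, -0.336, -0.002], 0.72)], 'tipbox': [([0.765, -0.176, 0.003], 0.96)], 'reagent': [([0.587, 0.415, 0.0], 0.95), ([0.463, 0.403, -0.0], 0.45)], 'beaker': [([0.462, 0.402, 0.0], 0.9)], 'handle_grip': [([0.582, -0.139, 0.146], 0.55)], 'handle_hinge': [([0.59, -0.084, 0.148], 0.55)]}
scene {'carrier': [([0.581, -0.338, 0.0], 0.66)], 'tipbox': [([0.766, -0.172, 0.003], 0.58)], 'reagent': [([0.589, 0.413, 0.001], 0.59)], 'beaker': [([0.467, 0.402, 0.0], 0.63)], 'handle_grip': [([0.582, -0.144, 0.149], 0.89), ([0.578, 0.104, 0.034], 0.38)], 'handle_hinge': [([0.588, -0.081, 0.142], 0.96)]}
[-0.54537998 -1.13130635 -1.13548798] 25.9667
```

View pics/s18c.png

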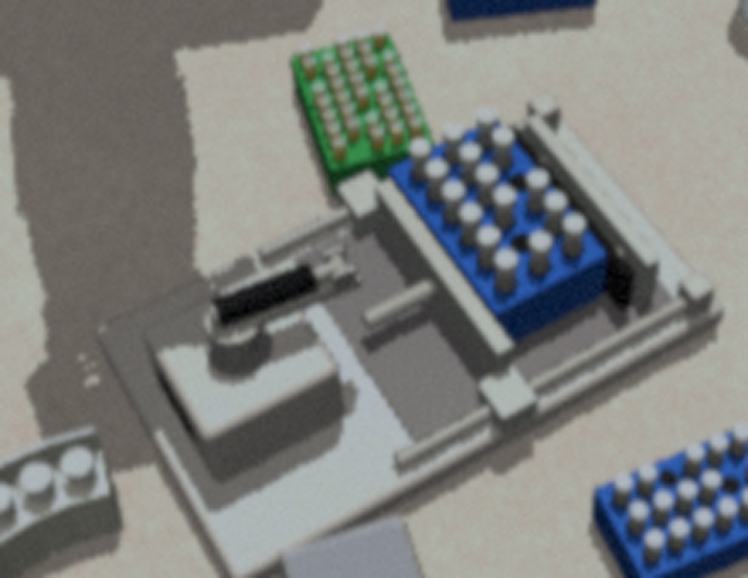

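View pics/top18.png

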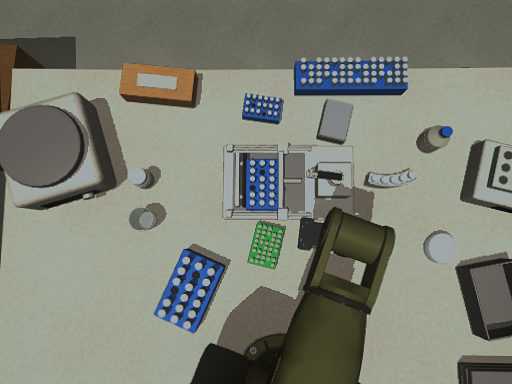

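```bash
python3 -c "
from rig import arm
print(arm.finish_job())"
```

```text
the job is handed in; nothing more can be done
None
```

The rack is clamped, the handle is folded back flat and the robot touches nothing. I handed the job in at about 26 s, and it gave no verdict.

**What I did**
- I swung the handle upright. The first gripped lift slipped out at about 1.0 rad, so I finished it by pushing with shut fingers until the handle met its stop at 16 N.
- I gripped the upright handle and wound the crank 4.30 rad clockwise until the rack sat on the sprung stop.
- I let go, pushed the handle over and pressed it down flat. The last press reached about 21 N at the wrist.

**Last checks**
- **Grip:** the stop bar has moved back about 4.3 to 4.5 mm, which is about 22 N. The rise in winding pull, from 6.6 to 8.9 N, gives about 18 N. Both are inside 10 to 40 N, but the jaw force itself was never measured.
- **Bar reading in the top camera:** one column showed nearly 6 mm (about 30 N). That reading moves in 3 mm pixel steps, and it is still inside the limit.
- **Handle:** its top reads level at about 157 mm along its length, which is flat.
- **Rack:** it looks flat, and the edge measurements put it square to the jaw.
- **Bystanders:** the carrier, tip box, reagent jar and beaker are where they started, within the few millimetres the cameras can tell.

**What disagreed:** the real finger ends are 44 mm behind the reported TCP, seen alike by the wrist and scene cameras. My first grasp therefore closed above the handle without touching it. A second attempt, corrected for this, stopped on the hub with about 5 N before I regripped further out.

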